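Hold a weld coupon up to the inspection camera

ROBOT

A 7-joint arm with a two-finger parallel gripper is mounted at the origin on the work surface; the furniture and walls round the work are solid. World frame = base frame: x ahead of the robot, y to its left, z up, the work surface at z = 0. Lengths are in m, angles in rad, forces in N, time in s.
With the tool pointing down it reaches from about 0.425 to 0.95 m from the base axis. Payload 16.7 kg.
Tool frame: the origin (TCP) lies midway between the tips of the shut fingers; the grasp point (between the pads) lies 19 mm behind it; z points along the fingers, y is the direction in which the jaws open and shut (so a half turn about z gives the same grasp; the last joint's range is limited). The gripper opens to 94 mm and grips with 3 to 60 N. Pads are 16 mm wide; open, the fingers measure 119 mm over their backs; the gripper's body (75 mm by 177 mm) begins 78 mm behind the grasp point.
Start: joints at [-1.431, 0.426, 0.074, 1.606, -0.034, 1.111, -0.067], TCP at [0.193, 0.647, 0.178] pointing down, gripper open.
Joint ranges: [-2.85, 2.85], [-0.5, 2.14], [-1.23, 1.37], [0.21, 2.46], [-1.02, 4.16], [0.16, 2.05], [-2.73, 2.73]. Speed limits (rad/s): [1.89, 1.89, 2.39, 2.39, 3.01, 3.01, 3.01].

INTERFACE

Orientations are given as a rotation vector (axis times angle).
In Python, from bench import manip gives the robot as it stands.
- The arm moves only by the tool drive_tool, never from a script. Its argument "steps" is a list of rows, each a list of 3 entries, a list of its own where there are three numbers: the opening, from -1 (shut) to 1 (fully open), so that 0 is half open, then the shift along the world's x, y, z each as a share of 0.02 m, from -1 to 1, then the turn about the world's z as a share of 6 degrees, from -1 to 1. In form: [[hand, [tx, ty, tz], yaw], ...]. A call has 1 to 12 rows; each row shifts and turns the commanded pose from where the row before left it; what a row does not reach is not made up. A row lasts 1/12 s, in which the tool goes at most 41.7 mm and 7.16 degrees, less where a joint would pass 70% of its speed; a pose out of reach is approached as far as the arm can. A call with a number of a shift or a turn outside -1 to 1 is refused whole. A call with a gripper value outside its range is refused whole. The fingers move at their own pace and stop on an object; "newtons" is the grip in N (left out, the last holds). Time passes only in rows, so rows that do not move let the fingers close. It gives the time, the measured TCP pose, the force and the opening at its end, in the units of the state.
- manip.read_state(): the state, without advancing time (a new reading comes with each control period).
- manip.read_camera(name): name is "scene" or "top" or "wrist"; returns the picture (384x512x3 uint8, red, green, blue); there is no depth.
- manip.get_calibration(name): a dict with "fx", "fy", "cx", "cy" (pixels), "dist_coeffs" ([k1, k2, p1, p2, k3] as OpenCV has them; the pictures are not rectified), "R" (3x3) and "t" (3): a world point X has camera coordinates R X + t. Camera axes: x right, y down, z forward; pixel columns grow to the right and rows downward; lengths in m; the calibration is good to about 2 mm. A picture is of the moment at which its call begins: read the wrist's pose just before it. get_calibration takes no time and is no camera call; for the wrist camera it gives the pose at the moment of the call.
- manip.finish_job(): hands the job in, once; it reports no verdict.
Trained networks look in the newest picture that a camera, given by its name, has taken for a name from the list of things; names that differ only in an ending like _2 or _b are one class to them, and where a whole thing is asked for, a point or a joint stands for the part that bears it (a point fixed in the world has none). Each returns a list of dicts, best first, with "score" (0 to 1); they miss things now and then, are a little off and sometimes report something else, mostly with a low value. They report only what shows in the picture. A call takes as long as a camera call.
- manip.boxes_of(thing, camera): "point" ([column, row] in pixels, amid what is visible of it).
The state is a dict: "time": time; "joints": joint angles; "qd": joint speeds; "effort": joint torques, N m; "tool_pos": TCP position; "tool_rot": TCP orientation; "contact_force": force on the tool from outside, world axes, zero at the start; "moment": the same for the moment, N m; "finger_gap": finger opening in m.
Only numpy, scipy, OpenCV 4.12 (cv2) and the standard library are available. Lean on these libraries where they do the work, as an engineer would, in place of code of your own. Each camera call takes 0.05 s, during which the arm holds its last target.

TASK

A mug has been left on the round stage of the inspection stand, in the way of its camera: first lift it off and set it down gently and upright on the bench beside the stand, clear of the stand, and let go. Then pick up the T-shaped weld coupon and hold it in the air over the middle of the stage, foot plate level and underneath, with its weld at the height of the lens and one end of the plate towards the camera, so that the camera looks along the weld; finish while holding it there, still. Keep the mug upright all the way, and leave the camera, the hex coupling and the steel slug where they are.

Things in the scene. Friction and masses are not known exactly. Their poses are not given: they have to be found in the camera images.
- stand: Inspection stand, fixed: foot plate 235 x 100 x 8 mm (45 mm in front of the stage's centre to 190 mm behind), round aluminium stage of 120 mm diameter, top 30 mm above the bench, and 163 mm behind its centre a post, 16 mm thick, 215 mm high, with a small black camera. Origin on the bench under the stage's centre; z up; +x level from stage to camera, which looks along -x.
- stage (a point): Centre of the stage's top face, 30 mm above the bench.
- view_point (a point): Point on the lens axis straight above the stage's centre: hold the weld here. Its height (the lens height) varies, 130 to 180 mm above the bench. The lens front is 102 mm from it along the stand's +x. The camera is 44 mm wide and 40 mm high, so its top is 20 mm above this point. Axes as the stand's.
- mug: White mug with dark spots and one handle, 0.2 to 0.35 kg. Cup 80 mm in diameter, 91 mm high; 114 mm long with the handle. Origin on the underside, 17 mm off the cup's axis towards the handle; z up through the mouth; the handle points along -y. Starts on the stage, handle away from the camera or to the left as seen from the stage facing the camera.
- mug_foot (a point): Centre of the mug's cup on its underside (the cup's axis).
- mug_handle (a point): Grip point in the mug's handle, 42 mm from the mug's origin along -y, 60 mm above its underside. From above, fingers close here along the mug's x axis; allow 30 mm for the handle's width. The handle's top is 81 mm above the underside; it reaches 57 mm from the origin.
- coupon: Weld coupon, rusty T of two plates, about 0.42 kg: foot plate 50 (x) x 90 (y) x 8 mm flat on the bench; on its middle an upright plate 8 mm thick (x), 50 mm long (y), from 8 to 53 mm above the underside. Origin: centre of the underside; z up; y along the weld. Same after a half turn. Grip the upright plate from above, closing along x.
- weld (a point): The middle of the coupon's weld: where the upright plate meets the foot plate, 8 mm above the centre of the underside. Axes as coupon.
- hex_coupling: Bystander: dark hexagonal coupling standing on end, 36 x 41 mm, 40 mm high. Origin in the centre of its underside.
- steel_round: Bystander: bright turned steel slug standing on end, 50 mm in diameter, 55 mm high. Origin in the centre of its underside.
- filler_rod: Bystander: thin straight wire rod, 3 mm thick and 740 mm long, fixed flat on the bench; origin at its middle, it runs along its y axis. Do not set the mug on it.
- work_lamp: Bystander: bench lamp fixed to the bench at the robot's right, round black foot of 110 mm, bent neck reaching about 0.4 m up, its head bowed over. Origin at its foot. Keep the arm clear of it.

How it is judged:
On the way, in this order (a step that is already met when the one before it is completed fails the run):
1. the mug stands upright on the bench, clear of the stand, and has been let go (height (world z) of mug below 0.006 m and angle between mug's own z axis and vertical below 0.1 rad and horizontal distance between mug_foot and stage above 0.09 m and contact force between the fingers and mug below 0.1 N and contact force between mug and stand below 0.1 N and linear speed of mug below 0.03 m/s), for 0.2 s.
2. the coupon is lifted off the bench in the fingers (height (world z) of coupon above 0.04 m and contact force between the fingers and coupon above 1 N), for 0.2 s.
At the end, for the whole second after the job is handed in: The coupon is held still by the fingers alone, weld within 20 mm sideways and 15 mm in height of the view point, foot plate under and level within 0.17 rad, in line with the view within 0.2 rad; the mug stands upright on the bench, off the stand, its axis 90 to 400 mm from the stage's centre (horizontal distance between weld and view_point below 0.02 m and z of weld in the frame of view_point between -0.015 and 0.015 m and angle between coupon's own z axis and vertical below 0.17 rad and angle between the y axis of coupon and the x axis of stand, either way round below 0.2 rad and contact force between the fingers and coupon above 1 N and contact force between coupon and stand below 0.05 N and contact force between coupon and mug below 0.05 N and contact force between coupon and hex_coupling below 0.05 N and contact force between coupon and steel_round below 0.05 N and linear speed of coupon below 0.03 m/s and angular speed of coupon below 0.2 rad/s and height (world z) of mug between -0.01 and 0.006 m and angle between mug's own z axis and vertical below 0.1 rad and horizontal distance between mug_foot and stage between 0.09 and 0.4 m and contact force between mug and stand below 0.1 N and contact force between the fingers and mug below 0.1 N); the arm keeps its last pose, push and grip.
It fails at once if the mug is tipped more than 0.45 rad (angle between mug's own z axis and vertical above 0.45 rad).
It fails at once if the mug is dropped onto the bench (falls freely at over 0.5 m/s) (height (world z) of mug below 0.03 m and linear speed of mug above 0.5 m/s and contact force between the fingers and mug below 0.05 N).
It fails at once if the camera is shifted by more than 10 mm (distance of view_point from where it was at the start of the episode above 0.01 m).
It fails at once if the hex coupling is shifted by more than 30 mm (distance of hex_coupling from where it was at the start of the episode above 0.03 m).
It fails at once if the steel slug is shifted by more than 30 mm (distance of steel_round from where it was at the start of the episode above 0.03 m).
It also fails if it takes over 58 s, if anything falls off the work surface, if the arm or the gripper's body presses on something with over 40 N, if the wrist force passes 120 N, or if a joint passes its speed limit or range.

## Working session

There is one attempt and no reset: what is moved stays moved. The work goes in short steps, Python scripts to look and compute and a tool call to move; the robot and the scene stay as the last step left them, time stands still between calls to the robot, and variables do not carry over. Pictures are saved under pics/ and viewed, and the job is handed in when it is done.

Besides the shell and the picture viewer there is one more tool, called after "Request:" in YAML: its name, and indented under it one key for each argument. drive_tool: Moves the arm, as the interface text tells. Its arguments: {"type":"object","properties":{"steps":{"type":"array","items":{"type":"array"}},"newtons":{"type":"number"}},"required":["steps"]}

```bash
ls; mkdir -p pics; python3 - <<'E'
from bench import manip
import cv2
print(manip.read_state())
for n in ["scene","top","wrist"]:
    im=manip.read_camera(n); cv2.imwrite(f"pics/a_{n}.png",im[:,:,::-1])
    c=manip.get_calibration(n); print(n,c)
    for t in ["mug","coupon","hex_coupling","steel_round","mug_handle","weld","stage","stand","view_point","mug_foot"]:
        try: print(t,[(x["point"],round(x["score"],2)) for x in manip.boxes_of(t,n)[:2]])
        except Exception as e: print(t,e)
E
```

```text
pics
{'time': 0.0, 'joints': array([-1.43050976,  0.42673243,  0.07386491,  1.60658318, -0.03409109,
        1.11078461, -0.0670921 ]), 'qd': array([ 4.80446895e-04,  4.74653297e-05,  1.24026069e-04, -1.68995501e-04,
        8.55117701e-04,  3.15232004e-03,  6.64314215e-04]), 'effort': array([-1.73898052e-04, -9.35820723e+01,  3.66652563e+00, -4.54179776e+01,
       -4.88435640e-02,  2.02539959e-02,  1.05613985e-04]), 'tool_pos': array([0.19279235, 0.6464071 , 0.17748628]), 'tool_rot': array([-4.53643229e-01, -3.10859119e+00,  1.95657658e-03]), 'contact_force': array([ 0.42467663,  0.61948392, -0.38427231]), 'moment': array([-0.02686288,  0.01709044,  0.00984062]), 'finger_gap': 0.09396746693995928}
scene {'fx': 432.2927750488883, 'fy': 432.2927750488883, 'cx': 254.3627658896847, 'cy': 192.47857059619173, 'dist_coeffs': array([0.03672297, 0.        , 0.        , 0.        , 0.        ]), 'R': array([[-0.63737854, -0.77054645,  0.00260115],
       [-0.57837482,  0.47618255, -0.66236904],
       [ 0.50914749, -0.42368425, -0.7491732 ]]), 't': array([0.38629805, 0.23896151, 1.27917696])
[... 1040 characters left out ...]
68)]
stand [([286.8, 181.8], 0.76)]
view_point [([293.2, 162.7], 0.51)]
mug_foot [([264.4, 201.3], 0.96), ([221.2, 222.0], 0.34)]
wrist {'fx': 319.727596869691, 'fy': 319.727596869691, 'cx': 253.7229659086396, 'cy': 191.94772135533742, 'dist_coeffs': array([-0.07944852,  0.        ,  0.        ,  0.        ,  0.        ]), 'R': array([[ 2.85156287e-01,  9.58480708e-01,  7.90315870e-04],
       [ 9.32510511e-01, -2.77620383e-01,  2.30978505e-01],
       [ 2.21607849e-01, -6.51279950e-02, -9.72958532e-01]]), 't': array([-0.67499662, -0.02412822,  0.38903399])}
mug []
coupon []
hex_coupling [([147.9, 336.2], 0.84)]
steel_round []
mug_handle []
weld []
stage []
stand []
view_point []
mug_foot []
```

View pictures.

```bash
python3 - <<'E'
import cv2
for n,(x,y,w,h) in {"scene":(130,110,200,190),"top":(150,110,200,150)}.items():
    im=cv2.imread(f"pics/a_{n}.png"); c=im[y:y+h,x:x+w]; cv2.imwrite(f"pics/a_{n}_crop.png",cv2.resize(c,None,fx=3 if n=="scene" else 4,fy=3 if n=="scene" else 4,interpolation=cv2.INTER_CUBIC))
E
```

```text
(no output)
```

View pics/a_scene.png

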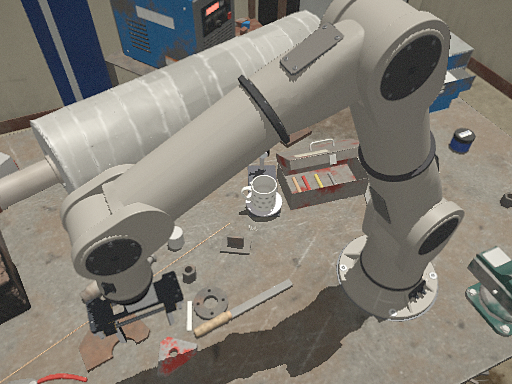

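View pics/a_top.png

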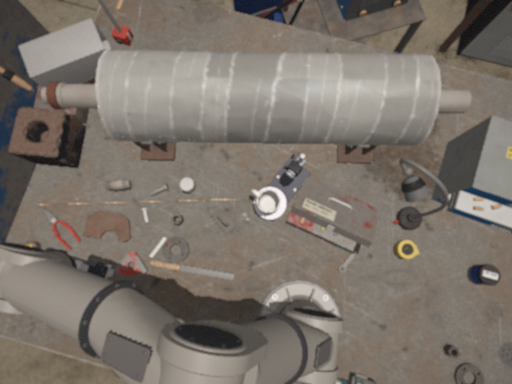

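```bash
sleep 0.1
```

```text
(no output)
```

View pics/a_scene_crop.png

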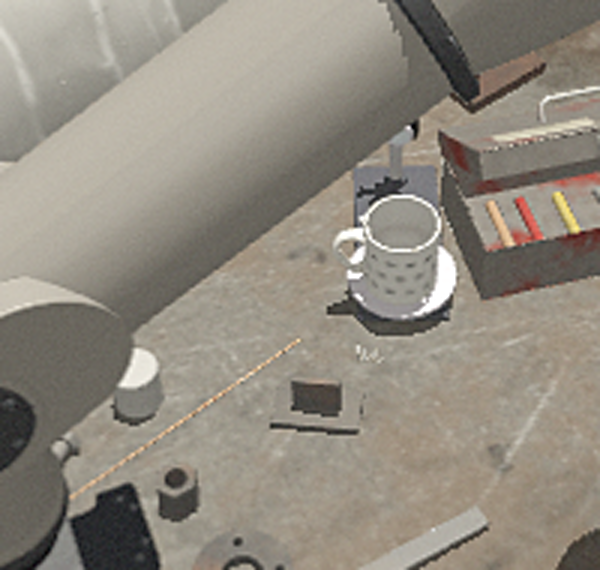

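View pics/a_top_crop.png

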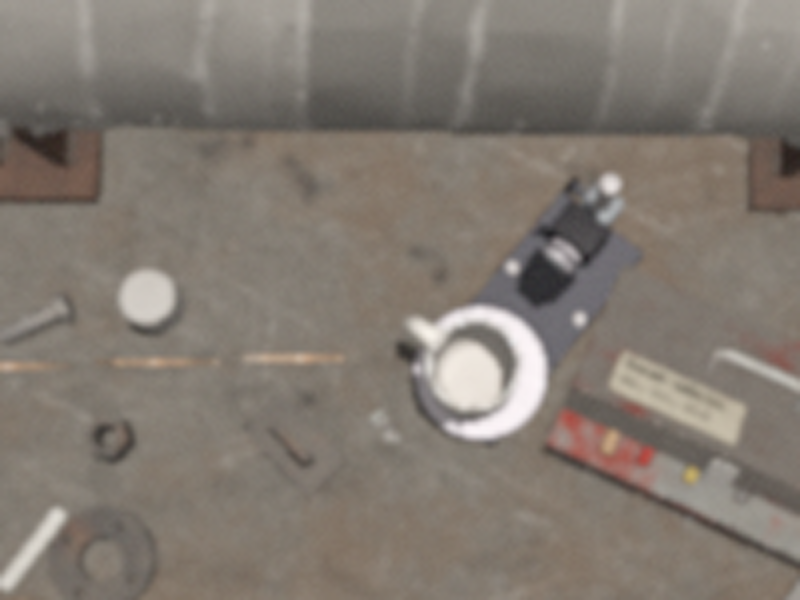

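```bash
cat > h.py <<'E'
import numpy as np,cv2
from bench import manip
def K(c): return np.array([[c["fx"],0,c["cx"]],[0,c["fy"],c["cy"]],[0,0,1]])
def unproj(c,px,z):
    u=cv2.undistortPoints(np.array([[px]],float),K(c),c["dist_coeffs"])[0,0]
    d=c["R"].T@np.array([u[0],u[1],1]); o=-c["R"].T@c["t"]
    return o+d*(z-o[2])/d[2]
def proj(c,P):
    P=np.atleast_2d(np.array(P,float)); r,_=cv2.Rodrigues(c["R"])
    return cv2.projectPoints(P,r,c["t"],K(c),c["dist_coeffs"])[0][:,0]
E
python3 - <<'E'
from h import *
np.set_printoptions(precision=4,suppress=True)
c=manip.get_calibration("top"); s=manip.get_calibration("scene")
T=lambda x,y:(150+x/4-.375,110+y/4-.375)
S=lambda x,y:(130+x/3-.33,110+y/3-.33)
print("campos",-c["R"].T@c["t"],-s["R"].T@s["t"])
for n,p,z in [("stage",(481,372),.03),("plateR",(640,252),.008),("plateR2",(555,365),.008),("plateL1",(487,300),.008),("plateL2",(550,218),.008),("rim",(473,362),.121),("handle",(418,328),.11),("slug",(148,300),.055),("hex",(113,440),.04),("coup a",(270,428),.053),("coup b",(312,465),.053),("coup",(295,447),.008),("rodend",(345,358),.0),("box",(548,450),.0),("box2",(570,400),.06),("post",(610,185),.215),("camfront",(540,280),.15),("pipe edge",(400,130),.25)]:
    print(n,unproj(c,T(*p),z))
print("scene")
for n,p,z in [("stage",(404,280),.03),("rim",(403,223),.121),("rimleft",(363,225),.121),("handle",(338,245),.10),("coupon c",(317,410),.008),("coupcorners",(272,429),.008),("",(357,431),.008),("",(363,398),.008),("top a",(291,380),.053),("top b",(340,384),.053),("slug",(140,370),.055),("hex",(177,477),.04),("rodend",(300,340),0)]:
    print(n,unproj(s,S(*p),z))
E
```

```text
campos [0.2405 0.1331 1.322 ] [-0.2669  0.7258  1.1156]
stage [0.4241 0.1098 0.03  ]
plateR [ 0.5447 -0.0398  0.008 ]
plateR2 [0.435  0.0402 0.008 ]
plateL1 [0.4959 0.1047 0.008 ]
plateL2 [0.5765 0.0457 0.008 ]
rim [0.4197 0.1184 0.121 ]
handle [0.4504 0.1664 0.11  ]
slug [0.4816 0.4139 0.055 ]
hex [0.355  0.4421 0.04  ]
coup a [0.3669 0.2989 0.053 ]
coup b [0.3344 0.2601 0.053 ]
coup [0.3541 0.2809 0.008 ]
rodend [0.4396 0.2377 0.    ]
box [0.356  0.0458 0.    ]
box2 [0.3959 0.0303 0.06  ]
post [0.5517 0.0113 0.215 ]
camfront [0.4863 0.0633 0.15  ]
pipe edge [0.5837 0.18   0.25  ]
scene
stage [0.4146 0.116  0.03  ]
rim [0.4172 0.1176 0.121 ]
rimleft [0.4415 0.1515 0.121 ]
handle [0.4511 0.1776 0.1   ]
coupon c [0.3526 0.2857 0.008 ]
coupcorners [0.3633 0.3351 0.008 ]
 [0.3066 0.2702 0.008 ]
 [0.3341 0.2399 0.008 ]
top a [0.3725 0.3015 0.053 ]
top b [0.3374 0.2666 0.053 ]
slug [0.4778 0.4119 0.055 ]
hex [0.3592 0.4488 0.04  ]
rodend [0.4404 0.2409 0.    ]
```

```bash
python3 - <<'E'
from h import *
from scipy.optimize import least_squares
c=manip.get_calibration("top"); s=manip.get_calibration("scene")
def ray(c,px):
    u=cv2.undistortPoints(np.array([[px]],float),K(c),c["dist_coeffs"])[0,0]
    d=c["R"].T@np.array([u[0],u[1],1]); return -c["R"].T@c["t"],d
obs=[(c,(200,142)),(c,(350,146)),(c,(200,52)),(c,(350,54)),(s,(120,87)),(s,(220,48))]
def f(p):
    x,z,R,k=p; r=[]
    for cc,px in obs:
        o,d=ray(cc,px)
        a=np.array([-k,1,0]);a/=np.linalg.norm(a)
        n=np.cross(d,a); n/=np.linalg.norm(n)
        r.append(abs(np.dot(np.array([x,0,z])-o,n))-R)
    return r
q=least_squares(f,[.8,.3,.15,0]); print(q.x,q.fun)
for z in (.35,.3,.25,.2):print(z,unproj(c,(265,144),z))
E
```

```text
[ 0.72282356  0.25256977  0.13892737 -0.00842711] [-0.00063095  0.00063094 -0.00192381  0.00195916  0.00226261 -0.00229796]
0.35 [0.54686259 0.13174821 0.35      ]
0.3 [0.5626249  0.13167738 0.3       ]
0.25 [0.57838722 0.13160654 0.25      ]
0.2 [0.59414954 0.13153571 0.2       ]
```

```bash
python3 - <<'E'
import cv2
im=cv2.imread("pics/a_top.png")[145:225,235:315]; cv2.imwrite("pics/b1.png",cv2.resize(im,None,fx=7,fy=7,interpolation=cv2.INTER_LANCZOS4))
im=cv2.imread("pics/a_scene.png")[140:225,230:300]; cv2.imwrite("pics/b2.png",cv2.resize(im,None,fx=7,fy=7,interpolation=cv2.INTER_LANCZOS4))
E
```

```text
(no output)
```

View pics/b1.png

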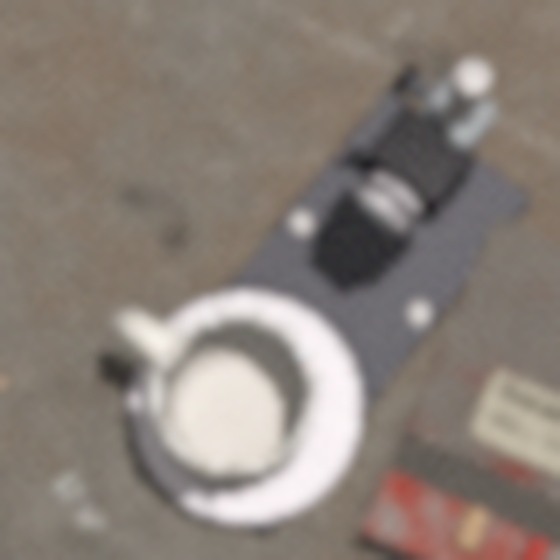

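View pics/b2.png

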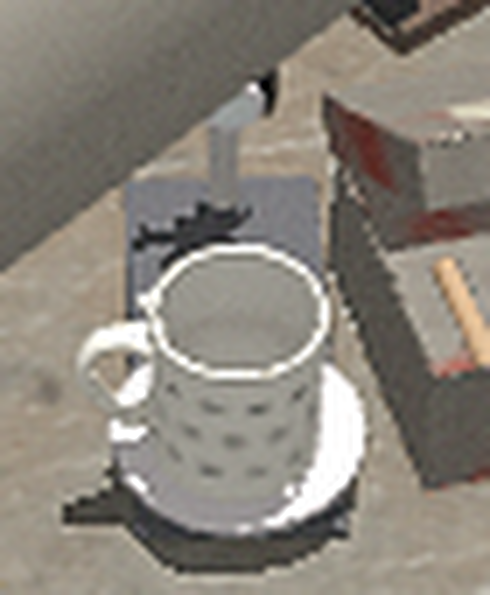

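Request:
drive_tool:
  steps:
    - [1,[0.5,-0.9,0.1],-0.7]
    - [1,[0.5,-0.9,0.1],-0.7]
    - [1,[0.5,-0.9,0.1],-0.7]
    - [1,[0.5,-0.9,0.1],-0.7]
    - [1,[0.5,-0.9,0.1],-0.7]
    - [1,[0.5,-0.9,0.1],-0.7]
    - [1,[0.5,-0.9,0.1],-0.7]
    - [1,[0.5,-0.9,0.1],-0.7]
    - [1,[0.5,-0.9,0.1],-0.7]
    - [1,[0.5,-0.9,0.1],-0.7]
    - [1,[0.5,-0.9,0.1],-0.7]
    - [1,[0.5,-0.9,0.1],-0.7]
  newtons: 50

```text
time: 2.65
tool_pos: [0.3133, 0.4299, 0.2024]
tool_rot: [-1.739, -2.616, -0.0]
contact_force: [0.8, -0.6, 0.2]
finger_gap: 0.0939
```

Request:
drive_tool:
  steps:
    - [1,[0.5,-0.9,0.1],-0.8]
    - [1,[0.5,-0.9,0.1],-0.8]
    - [1,[0.5,-0.9,0.1],-0.8]
    - [1,[0.5,-0.9,0.1],-0.8]
    - [1,[0.5,-0.9,0.1],-0.8]
    - [1,[0.5,-0.9,0.1],-0.8]
    - [1,[0.5,-0.9,0.1],-0.8]
    - [1,[0.5,-0.9,0.1],-0.8]
    - [1,[0.5,-0.9,0.1],-0.8]
    - [1,[0.5,-0.9,0.1],-0.8]
    - [1,[0.5,-0.9,0.1],-0.8]
    - [1,[0,0,0],0]

```text
time: 3.65
tool_pos: [0.4247, 0.2296, 0.2248]
tool_rot: [-2.726, -1.562, -0.002]
contact_force: [0.4, -0.7, 0.7]
finger_gap: 0.0941
```

```bash
python3 - <<'E'
from h import *
np.set_printoptions(precision=4,suppress=True)
s=manip.read_state(); print(s["tool_pos"],s["tool_rot"],s["joints"])
import pickle
for n in ["wrist","scene"]:
    c=manip.get_calibration(n)
    im=manip.read_camera(n); cv2.imwrite(f"pics/c_{n}.png",im[:,:,::-1]); pickle.dump(c,open(f"c_{n}.pkl","wb"))
    for t in ["mug","mug_handle","coupon","stand"]:
        print(n,t,[(x["point"],round(x["score"],2)) for x in manip.boxes_of(t,n)[:2]])
E
```

```text
[0.4247 0.2296 0.2248] [-2.7257 -1.5621 -0.0017] [-1.1451  0.0507  0.5432  1.9923 -0.0292  1.105  -1.1193]
wrist mug [([299.2, 250.2], 0.97)]
wrist mug_handle [([298.4, 250.6], 0.7)]
wrist coupon [([190.2, 158.2], 0.91)]
wrist stand [([380.7, 229.0], 0.91), ([115.3, 42.4], 0.6)]
scene mug [([261.7, 194.3], 0.71)]
scene mug_handle [([262.2, 190.2], 0.83)]
scene coupon [([230.6, 245.6], 0.9)]
scene stand [([262.3, 170.9], 0.76), ([189.8, 268.0], 0.7)]
```

View pics/c_wrist.png

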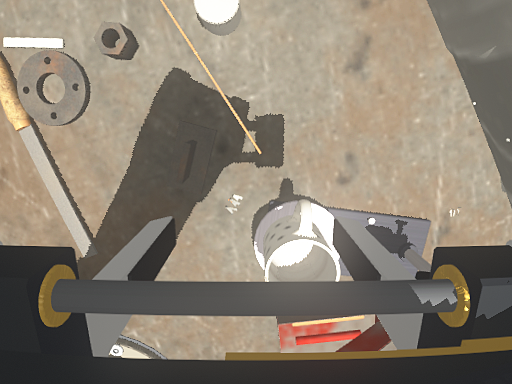

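View pics/c_scene.png

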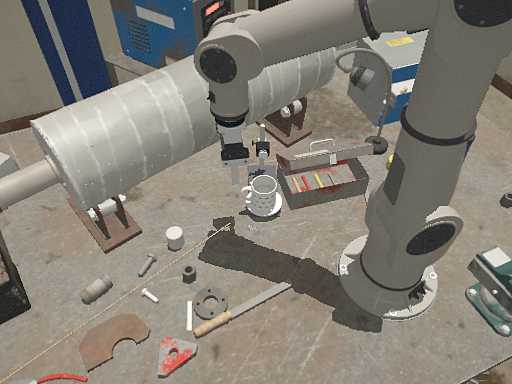

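```bash
cat > ov.py <<'E'
from h import *
def mug_pts(ax,ay,th,z0):  # th: handle dir (rad)
    a=np.linspace(0,2*np.pi,40)
    out=[]
    for r,z in [(.04,.091),(.04,0)]:
        out.append(np.c_[ax+r*np.cos(a),ay+r*np.sin(a),np.full(40,z0+z)])
    h=np.array([np.cos(th),np.sin(th)])
    out.append(np.array([[*(np.array([ax,ay])+h*d),z0+z] for d,z in [(.04,.075),(.06,.081),(.074,.06),(.06,.03),(.04,.02)]]))
    return out
def stand_pts(x,y,th,L):
    R=np.array([[np.cos(th),-np.sin(th)],[np.sin(th),np.cos(th)]])
    f=lambda P:np.array([[*(R@np.array(p[:2])+[x,y]),p[2]] for p in P])
    a=np.linspace(0,2*np.pi,40)
    return [f([(.06*np.cos(t),.06*np.sin(t),.03) for t in a]),f([(-.045,-.05,.008),(-.045,.05,.008),(.19,.05,.008),(.19,-.05,.008),(-.045,-.05,.008)]),
      f([(.102,-.022,L+.02),(.102,.022,L+.02),(.102,.022,L-.02),(.102,-.022,L-.02),(.102,-.022,L+.02),(.155,-.022,L+.02),(.155,.022,L+.02),(.102,.022,L+.02)]),f([(.163,0,.0),(.163,0,.215)])]
def coup_pts(x,y,th):
    R=np.array([[np.cos(th),-np.sin(th)],[np.sin(th),np.cos(th)]])
    f=lambda P:np.array([[*(R@np.array(p[:2])+[x,y]),p[2]] for p in P])
    o=[f([(a,b,z) for a,b in [(-.025,-.045),(.025,-.045),(.025,.045),(-.025,.045),(-.025,-.045)]]) for z in (.008,)]
    o+=[f([(a,b,z) for a,b in [(-.004,-.025),(.004,-.025),(.004,.025),(-.004,.025),(-.004,-.025)]]) for z in (.053,)]
    return o
def draw(im,c,pl,roi,k,col):
    x,y,w,h=roi
    for p in pl:
        q=(proj(c,p)-[x,y]+.5)*k-.5
        cv2.polylines(im,[np.round(q).astype(int)],False,col,1,cv2.LINE_AA)
def crop(path,roi,k):
    x,y,w,h=roi; return cv2.resize(cv2.imread(path)[y:y+h,x:x+w],None,fx=k,fy=k,interpolation=cv2.INTER_CUBIC)
E
cat > r.py <<'E'
from ov import *
import pickle,sys
mug=(.418,.118,np.radians(57),.03); st=(.424,.110,np.radians(-36.1),.155); cp=(.353,.282,np.radians(47.5))
D=np.radians
for path,c,roi,k,o in [("pics/a_top.png",manip.get_calibration("top"),(200,140,115,100),6,"o1"),("pics/c_scene.png",manip.get_calibration("scene"),(215,130,90,70+60),5,"o2"),("pics/c_wrist.png",pickle.load(open("c_wrist.pkl","rb")),(150,100,300,200),2.6,"o3")]:
    im=crop(path,roi,k)
    draw(im,c,mug_pts(*mug),roi,k,(0,255,0)); draw(im,c,stand_pts(*st),roi,k,(0,0,255)); draw(im,c,coup_pts(*cp),roi,k,(255,255,0))
    cv2.imwrite(f"pics/{sys.argv[1]}_{o}.png",im)
E
python3 r.py d
```

```text
(no output)
```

View pics/d_o1.png

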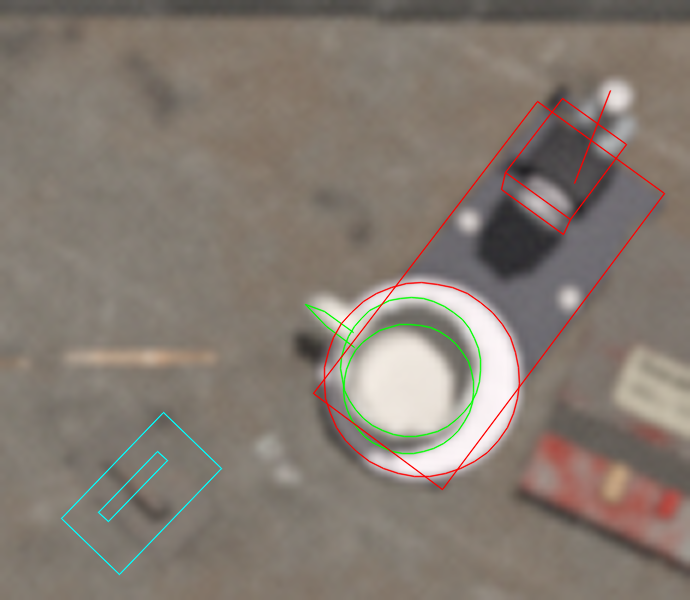

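View pics/d_o2.png

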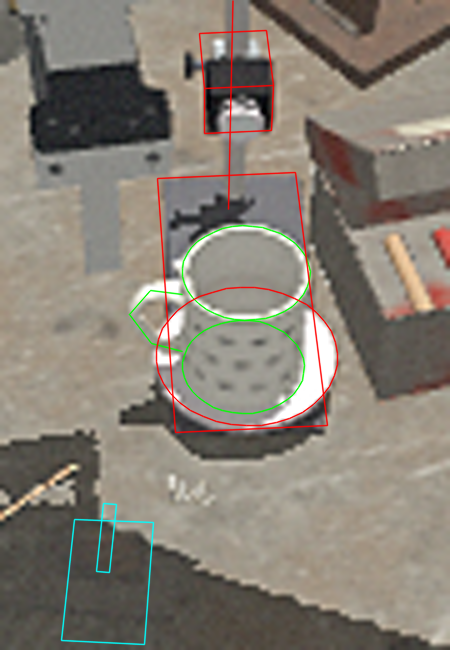

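View pics/d_o3.png

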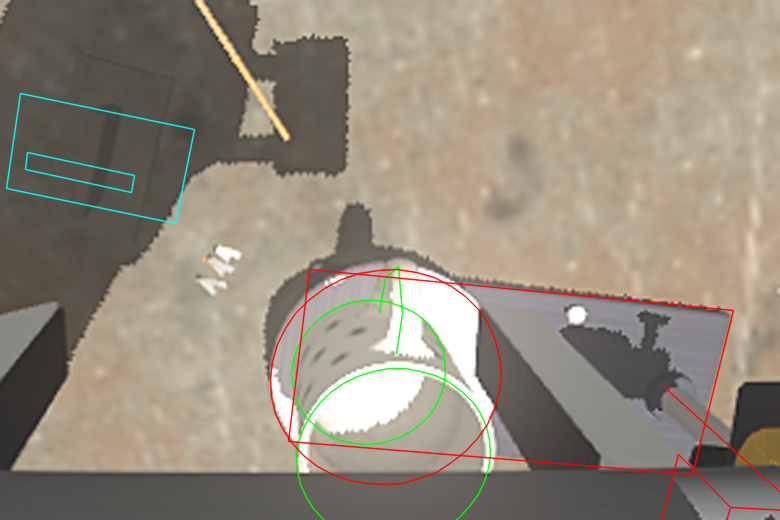

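Request:
drive_tool:
  steps:
    - [1,[0.3,-0.8,0],-0.4]
    - [1,[0.3,-0.8,0],0]
    - [1,[0.3,-0.8,0],0]
    - [1,[0.3,-0.7,0],0]
    - [1,[0.1,0,-0.8],0]
    - [1,[0,0,-0.9],0]
    - [1,[0,0,-0.9],0]
    - [1,[0,0,-0.9],0]
    - [1,[0,0,-0.9],0]
    - [1,[0,0,0],0]
    - [1,[0,0,0],0]

```text
time: 5.07
tool_pos: [0.4487, 0.1701, 0.136]
tool_rot: [2.751, 1.516, -0.002]
contact_force: [-0.1, 0.7, 0.8]
finger_gap: 0.0941
```

```bash
python3 - <<'E'
from h import *
np.set_printoptions(precision=4,suppress=True)
s=manip.read_state(); print(s["tool_pos"],s["tool_rot"],s["joints"])
import pickle
for n in ["wrist","scene","top"]:
    c=manip.get_calibration(n)
    im=manip.read_camera(n); cv2.imwrite(f"pics/e_{n}.png",im[:,:,::-1]); pickle.dump(c,open(f"e_{n}.pkl","wb"))
im=cv2.imread("pics/e_scene.png")[130:260,200:320];cv2.imwrite("pics/e_sc.png",cv2.resize(im,None,fx=5,fy=5,interpolation=cv2.INTER_CUBIC)[:600])
im=cv2.imread("pics/e_top.png")[130:240,200:330];cv2.imwrite("pics/e_tc.png",cv2.resize(im,None,fx=5,fy=5,interpolation=cv2.INTER_CUBIC))
E
```

```text
[0.4487 0.1701 0.136 ] [ 2.7507  1.5165 -0.0025] [-1.0359  0.1681  0.6041  2.1027 -0.1202  0.9052 -0.927 ]
```

View pics/e_wrist.png

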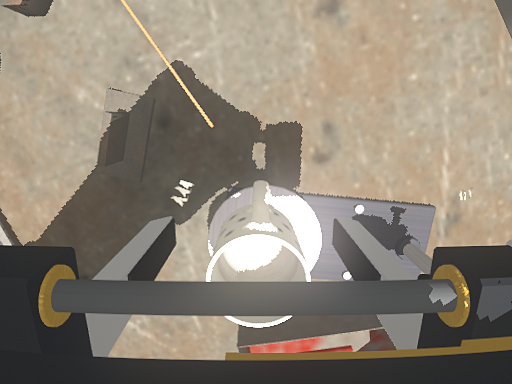

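View pics/e_sc.png

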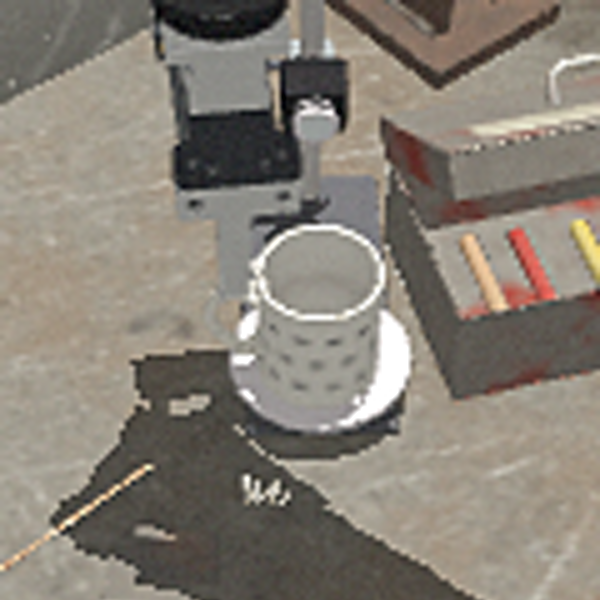

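View pics/e_tc.png

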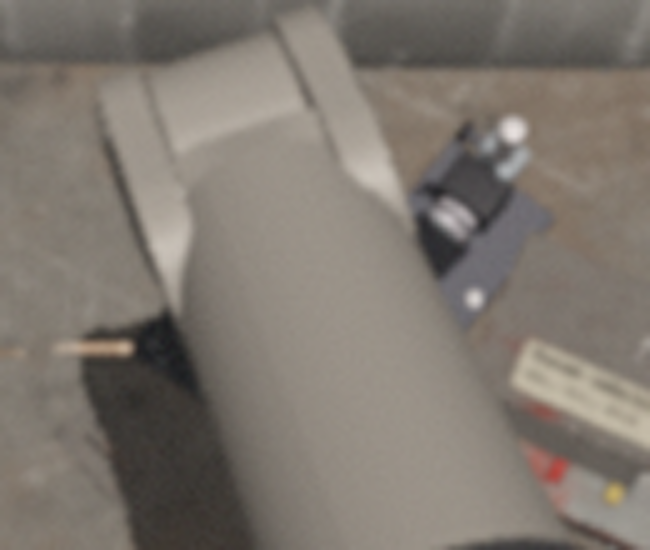

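Request:
drive_tool:
  steps:
    - [1,[0,-0.1,-0.8],0]
    - [1,[0,0,-0.8],0]
    - [1,[0,0,-0.8],0]
    - [1,[0,0,-0.7],0]
    - [1,[0,0,0],0]
    - [1,[0,0,0],0]

```text
time: 5.72
tool_pos: [0.4491, 0.1688, 0.0748]
tool_rot: [2.751, 1.518, -0.0]
contact_force: [-0.1, 0.5, -0.1]
finger_gap: 0.0939
```

```bash
python3 - <<'E'
from h import *
for n in ["wrist","scene"]:
    im=manip.read_camera(n); cv2.imwrite(f"pics/f_{n}.png",im[:,:,::-1])
im=cv2.imread("pics/f_scene.png")[140:240,210:310];cv2.imwrite("pics/f_sc.png",cv2.resize(im,None,fx=5,fy=5,interpolation=cv2.INTER_CUBIC))
E
```

```text
(no output)
```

View pics/f_wrist.png

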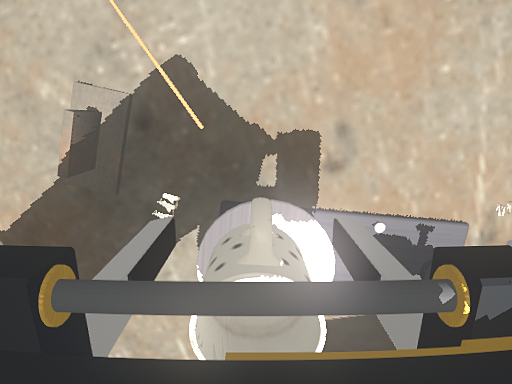

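View pics/f_sc.png

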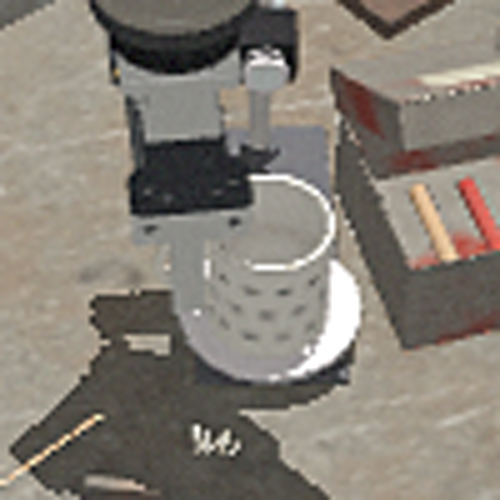

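Request:
drive_tool:
  steps:
    - [-1,[0,0,0],0]
    - [-1,[0,0,0],0]
    - [-1,[0,0,0],0]
    - [-1,[0,0,0],0]
    - [-1,[0,0,0],0]
    - [-1,[0,0,0],0]
    - [-1,[0,0,0],0]
    - [-1,[0,0,0],0]
  newtons: 55

```text
time: 6.48
tool_pos: [0.4489, 0.1688, 0.0741]
tool_rot: [2.75, 1.518, -0.0]
contact_force: [-1.1, -0.0, -0.2]
finger_gap: 0.044
```

Request:
drive_tool:
  steps:
    - [-1,[0,0,0],0]
    - [-1,[0,0,0],0]
    - [-1,[0,0,0],0]
    - [-1,[0,0,0],0]
    - [-1,[0,0,0],0]

```text
time: 6.9
tool_pos: [0.449, 0.1688, 0.0742]
tool_rot: [2.75, 1.518, 0.0]
contact_force: [1.4, -1.2, -0.7]
finger_gap: 0.0179
```

Request:
drive_tool:
  steps:
    - [-1,[0,0,0],0]
    - [-1,[0,0,0],0]
    - [-1,[0,0,0],0]
    - [-1,[0,0,0],0]

```text
time: 7.23
tool_pos: [0.4489, 0.1688, 0.0742]
tool_rot: [-2.75, -1.518, 0.0]
contact_force: [0.9, -0.4, -0.3]
finger_gap: 0.0178
```

Gripped at 17.8 mm. Lift a little and look.

Request:
drive_tool:
  steps:
    - [-1,[0,0,0.3],0]
    - [-1,[0,0,0.4],0]
    - [-1,[0,0,0.4],0]
    - [-1,[0,0,0.4],0]
    - [-1,[0,0,0],0]
    - [-1,[0,0,0],0]

```text
time: 7.73
tool_pos: [0.4504, 0.1702, 0.1056]
tool_rot: [-2.749, -1.518, -0.007]
contact_force: [3.0, 5.0, 8.9]
finger_gap: 0.0159
```

```bash
python3 - <<'E'
from h import *
for n in ["wrist","scene"]:
    im=manip.read_camera(n); cv2.imwrite(f"pics/g_{n}.png",im[:,:,::-1])
im=cv2.imread("pics/g_scene.png")[130:240,210:310];cv2.imwrite("pics/g_sc.png",cv2.resize(im,None,fx=5,fy=5,interpolation=cv2.INTER_CUBIC))
E
```

```text
(no output)
```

View pics/g_sc.png

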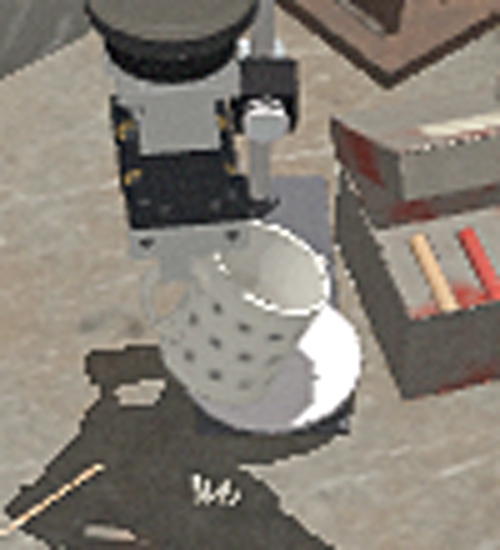

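View pics/g_wrist.png

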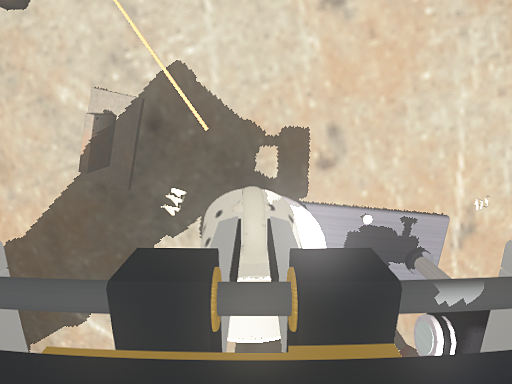

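Request:
drive_tool:
  steps:
    - [-1,[0,0,-0.4],0]
    - [-1,[0,0,-0.4],0]
    - [-1,[0,0,-0.4],0]
    - [-1,[0,0,-0.3],0]
    - [-1,[0,0,0],0]
    - [-1,[0,0,0],0]

```text
time: 8.33
tool_pos: [0.4511, 0.1719, 0.0757]
tool_rot: [-2.748, -1.519, -0.009]
contact_force: [-1.1, 12.4, 21.4]
finger_gap: 0.0143
```

```bash
cat > snap.py <<'E'
from h import *
import sys
t=sys.argv[1]
for n in sys.argv[2:]:
    im=manip.read_camera(n); cv2.imwrite(f"pics/{t}_{n}.png",im[:,:,::-1])
    if n=="scene":
        im=im[130:240,210:310,::-1];cv2.imwrite(f"pics/{t}_sc.png",cv2.resize(im,None,fx=5,fy=5,interpolation=cv2.INTER_CUBIC))
s=manip.read_state(); print({k:np.round(v,4) for k,v in s.items()})
E
python3 snap.py h wrist scene
```

```text
{'time': np.float64(8.4333), 'joints': array([-0.9888,  0.2707,  0.5745,  2.156 , -0.2152,  0.763 , -0.836 ]), 'qd': array([-0.0004, -0.0004,  0.0018,  0.0016,  0.001 ,  0.001 ,  0.0015]), 'effort': array([  5.2379, -46.3477,  11.0329, -24.5728,   2.7287,   0.8736,
         0.1134]), 'tool_pos': array([0.451 , 0.1718, 0.0758]), 'tool_rot': array([-2.7478, -1.5189, -0.0085]), 'contact_force': array([ 0.0308, 11.8681, 19.3115]), 'moment': array([ 2.6389,  0.2295, -0.0716]), 'finger_gap': np.float64(0.0146)}
```

View pics/h_sc.png

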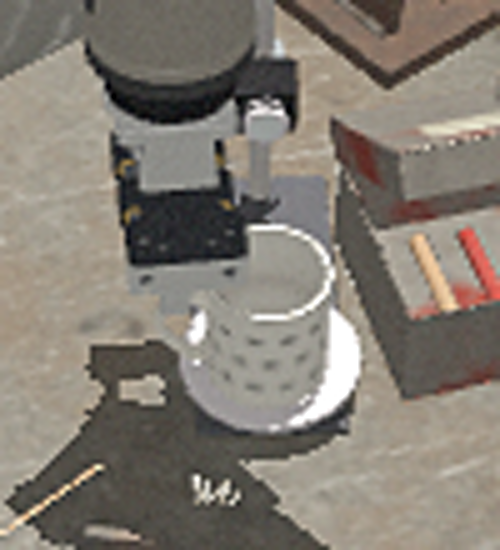

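View pics/h_wrist.png

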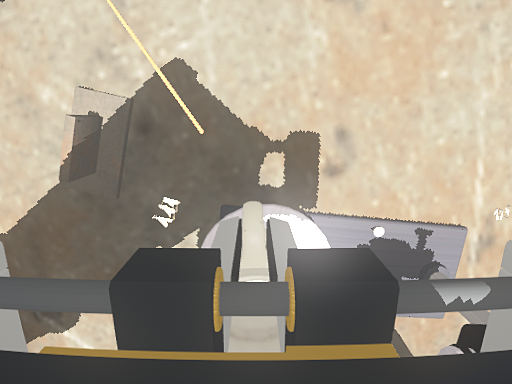

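```bash
python3 - <<'E'
from ov import *
c=manip.get_calibration("wrist"); s=manip.read_state()
R,_=cv2.Rodrigues(s["tool_rot"])
im0=cv2.imread("pics/f_wrist.png"); im1=cv2.imread("pics/h_wrist.png")
# f pose ~ same as h pose apart from 3mm y
for im,nm,dp in [(im0,"f",np.array([.4491-.451,.1688-.1718,.0748-.0758])),(im1,"h",np.zeros(3))]:
    cc=dict(c); cc["t"]=c["t"]-c["R"]@dp
    roi=(120,150,290,210);k=2.7
    x,y,w,h=roi; o=cv2.resize(im[y:y+h,x:x+w],None,fx=k,fy=k,interpolation=cv2.INTER_CUBIC)
    draw(o,cc,mug_pts(.418,.118,np.radians(57),.03),roi,k,(0,255,0))
    for g in [.047 if nm=="f" else .0073]:
        for sg in (1,-1):
            P=np.array([[.008,sg*g,0],[-.008,sg*g,0],[-.008,sg*g,-.038],[.008,sg*g,-.038],[.008,sg*g,0]])
            W=(R@P.T).T+s["tool_pos"]+dp
            draw(o,cc,[W],roi,k,(0,0,255))
    cv2.imwrite(f"pics/i_{nm}.png",o)
E
```

```text
(no output)
```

View pics/i_f.png

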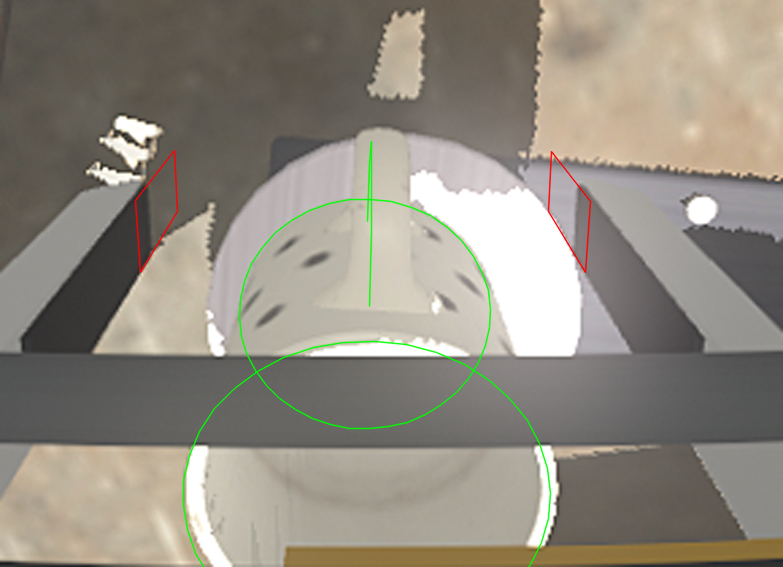

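View pics/i_h.png

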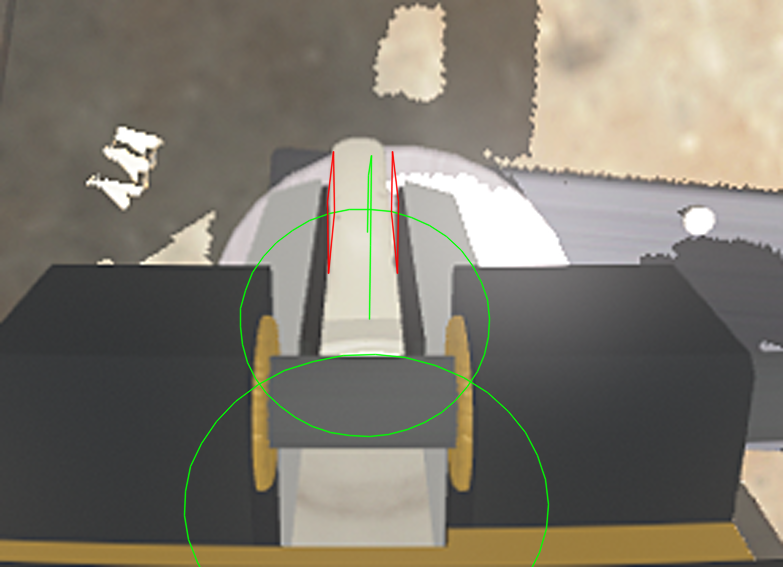

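Request:
drive_tool:
  steps:
    - [1,[0,0,0],0]
    - [1,[0,0,0],0]
    - [1,[0,0,0],0]
    - [1,[0,0,0],0]
    - [1,[0,0,0],0]
    - [1,[0,0,0],0]

```text
time: 8.93
tool_pos: [0.4487, 0.1686, 0.074]
tool_rot: [2.751, 1.518, -0.001]
contact_force: [-0.0, 0.9, 0.8]
finger_gap: 0.0515
```

```bash
python3 snap.py j wrist scene; python3 - <<'E'
from ov import *
s=manip.read_state(); R,_=cv2.Rodrigues(s["tool_rot"])
for n,roi,k in [("scene",(210,130,100,110),5),("wrist",(120,150,290,210),2.7)]:
    c=manip.get_calibration(n)
    o=crop(f"pics/j_{n}.png",roi,k)
    for sg in (1,-1):
        g=s["finger_gap"]/2
        P=np.array([[.008,sg*g,0],[-.008,sg*g,0],[-.008,sg*g,-.038],[.008,sg*g,-.038],[.008,sg*g,0]])
        draw(o,c,[(R@P.T).T+s["tool_pos"]],roi,k,(0,0,255))
    draw(o,c,mug_pts(.418,.118,np.radians(57),.03),roi,k,(0,255,0))
    cv2.imwrite(f"pics/jo_{n}.png",o)
E
```

```text
{'time': np.float64(9.0333), 'joints': array([-0.9878,  0.2723,  0.5759,  2.1595, -0.2133,  0.7638, -0.836 ]), 'qd': array([-0.0011, -0.0006,  0.0006, -0.0006, -0.0006, -0.0018,  0.0003]), 'effort': array([ 2.80000e-03, -5.54679e+01,  7.35890e+00, -3.43272e+01,
       -2.64000e-02, -3.98000e-02,  6.00000e-04]), 'tool_pos': array([0.4488, 0.1687, 0.0741]), 'tool_rot': array([ 2.7505e+00,  1.5180e+00, -4.0000e-04]), 'contact_force': array([ 0.1813,  0.5299, -0.6886]), 'moment': array([-0.0676,  0.0823,  0.0171]), 'finger_gap': np.float64(0.0589)}
```

View pics/jo_scene.png

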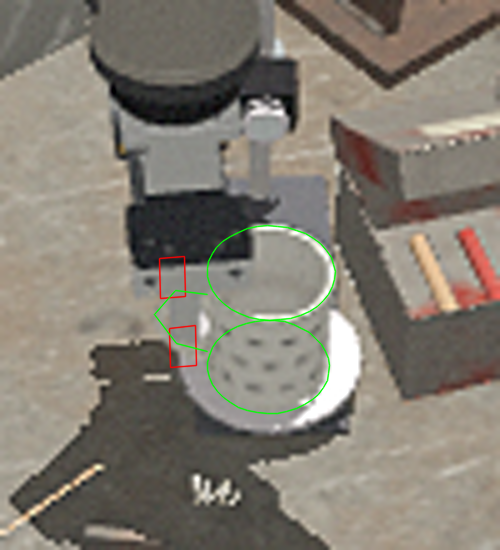

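View pics/jo_wrist.png

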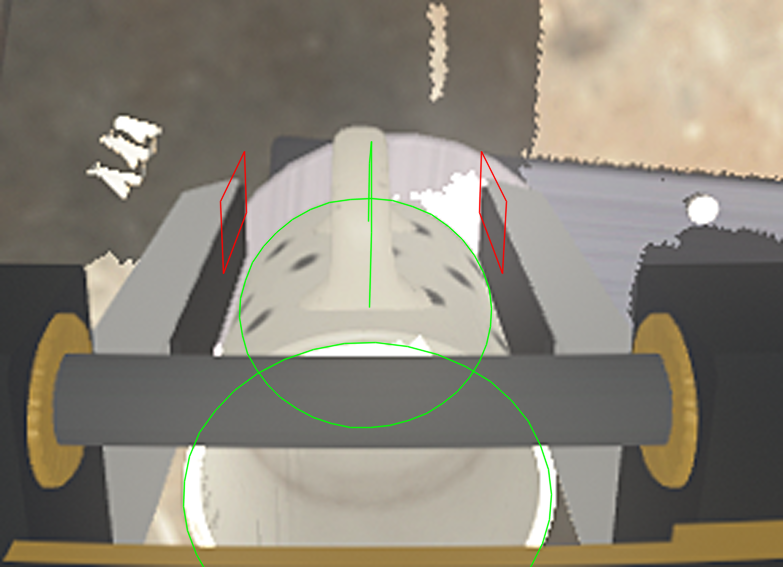

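Request:
drive_tool:
  steps:
    - [1,[0.24,0.38,-0.1],0]
    - [-1,[0,0,0],0]
    - [-1,[0,0,0],0]
    - [-1,[0,0,0],0]
    - [-1,[0,0,0],0]
    - [-1,[0,0,0],0]
    - [-1,[0,0,0],0]
    - [-1,[0,0,0],0]
    - [-1,[0,0,0],0]
    - [-1,[0,0,0],0]
    - [-1,[0,0,0],0]
    - [-1,[0,0,0],0]
  newtons: 60

```text
time: 10.03
tool_pos: [0.4535, 0.1762, 0.0721]
tool_rot: [-2.75, -1.518, 0.001]
contact_force: [-0.8, -1.3, -0.7]
finger_gap: 0.0131
```

Request:
drive_tool:
  steps:
    - [-1,[0,0,0],0]
    - [-1,[0,0,0],0]
    - [-1,[0,0,0.15],0]
    - [-1,[0,0,0.2],0]
    - [-1,[0,0,0.2],0]
    - [-1,[0,0,0],0]

```text
time: 10.53
tool_pos: [0.4542, 0.1767, 0.0841]
tool_rot: [-2.75, -1.518, -0.002]
contact_force: [0.3, 0.3, -0.8]
finger_gap: 0.0132
```

```bash
python3 snap.py k wrist scene
```

```text
{'time': np.float64(10.6333), 'joints': array([-0.9991,  0.268 ,  0.5785,  2.1367, -0.2065,  0.7881, -0.8526]), 'qd': array([ 0.0014,  0.0067, -0.0056,  0.0003, -0.0019, -0.0036,  0.0025]), 'effort': array([ 7.94300e-01, -5.57522e+01,  8.21920e+00, -3.39363e+01,
        5.38700e-01,  6.70000e-01, -4.49000e-02]), 'tool_pos': array([0.4542, 0.177 , 0.0837]), 'tool_rot': array([-2.7499e+00, -1.5181e+00, -2.5000e-03]), 'contact_force': array([ 1.1121,  1.8901, -0.1344]), 'moment': array([ 0.4415, -0.1124, -0.026 ]), 'finger_gap': np.float64(0.013)}
```

View pics/k_sc.png

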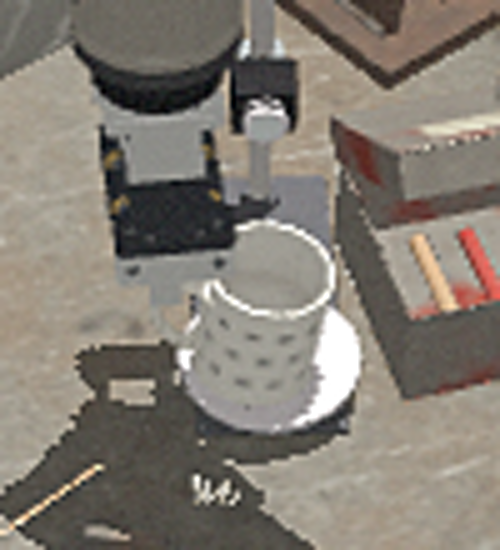

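View pics/k_wrist.png

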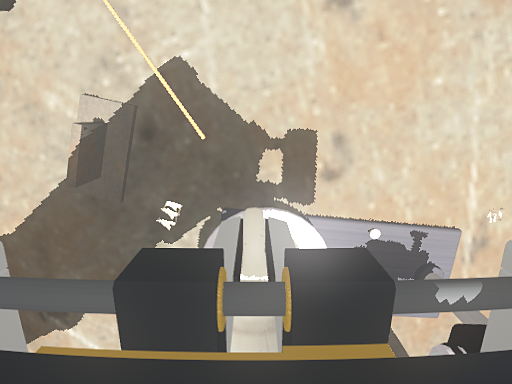

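Request:
drive_tool:
  steps:
    - [-1,[0,0,0.2],0]
    - [-1,[0,0,0.2],0]
    - [-1,[0,0,0.1],0]
    - [-1,[0,0,0],0]
    - [-1,[0,0,0],0]
    - [-1,[0,0,0],0]

```text
time: 11.13
tool_pos: [0.4536, 0.1764, 0.0931]
tool_rot: [-2.75, -1.518, 0.0]
contact_force: [-0.3, -0.5, -2.1]
finger_gap: 0.0128
```

```bash
python3 snap.py l wrist scene
```

```text
{'time': np.float64(11.2333), 'joints': array([-1.0076,  0.2517,  0.5855,  2.1294, -0.1911,  0.8105, -0.8663]), 'qd': array([ 0.0007, -0.0004, -0.001 , -0.0002,  0.0014,  0.0012, -0.0007]), 'effort': array([-2.40000e-02, -5.58062e+01,  7.21900e+00, -3.71456e+01,
        4.49000e-02,  7.58000e-02,  8.00000e-04]), 'tool_pos': array([0.4536, 0.1763, 0.093 ]), 'tool_rot': array([ 2.7505e+00,  1.5180e+00, -4.0000e-04]), 'contact_force': array([-0.735 ,  0.3894, -3.0737]), 'moment': array([ 0.0898, -0.0229,  0.0114]), 'finger_gap': np.float64(0.0132)}
```

View pics/l_sc.png

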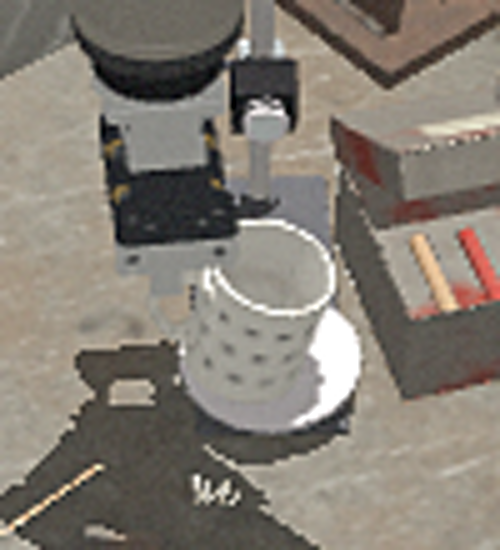

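```bash
cat > tilt.py <<'E'
from ov import *
import sys
# usage tilt.py pic out phis...
s=manip.read_state(); c=manip.get_calibration("scene")
G=s["tool_pos"]+[0,0,.019]
a=s["tool_rot"]; R,_=cv2.Rodrigues(a); ty=R[:,1]
# handle direction h perpendicular to ty, at side given by arg
h=np.cross([0,0,1],ty); h/=np.linalg.norm(h)
c0=np.array([.42,.12])if len(sys.argv)<5 else None
if float(sys.argv[3])<0: h=-h
print("handle dir deg",np.degrees(np.arctan2(h[1],h[0])))
roi=tuple(map(int,sys.argv[4].split(",")));k=5
o=crop(f"pics/{sys.argv[1]}.png",roi,k)
gz=float(sys.argv[5]); gd=float(sys.argv[6])
for phi,col in zip(map(float,sys.argv[7:]),[(0,255,0),(0,0,255),(255,0,0)]):
    th=np.arctan2(h[1],h[0])
    ax=-h*gd
    P=[p+np.array([0,0,-gz]) for p in mug_pts(ax[0],ax[1],th,0)]
    # positive phi: cup side goes down
    Rm,_=cv2.Rodrigues(np.cross(ax/np.linalg.norm(ax),[0,0,-1])*phi)
    draw(o,c,[(Rm@p.T).T+G for p in P],roi,k,col)
cv2.imwrite(f"pics/{sys.argv[2]}.png",o)
E
python3 tilt.py l_scene l_fit -1 210,130,100,110 .06 .059 0 .15
```

```text
handle dir deg -122.21016030607277
```

View pics/l_fit.png

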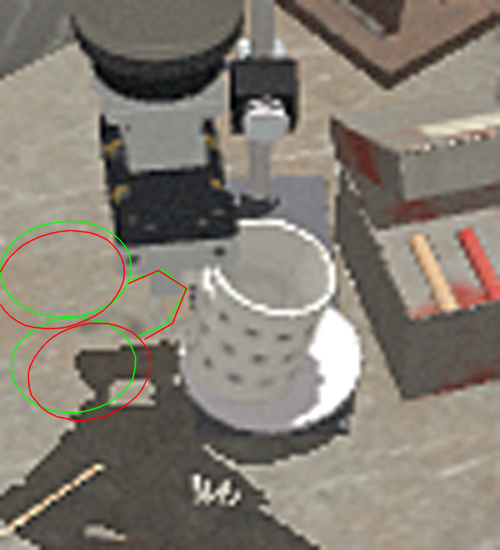

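```bash
python3 tilt.py l_scene l_fit2 1 210,130,100,110 .06 .064 .12 .22
```

```text
handle dir deg 57.78983969392724
```

View pics/l_fit2.png

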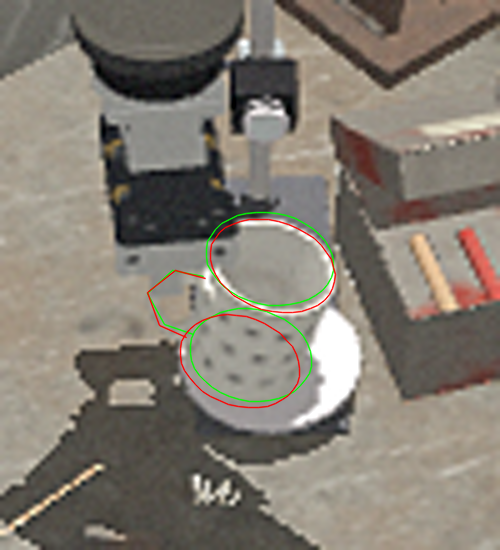

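Request:
drive_tool:
  steps:
    - [-1,[0,0,0.2],0]
    - [-1,[0,0,0.2],0]
    - [-1,[0,0,0],0]
    - [-1,[0,0,0],0]

```text
time: 11.57
tool_pos: [0.4539, 0.1766, 0.1015]
tool_rot: [-2.75, -1.518, -0.001]
contact_force: [-0.1, -0.0, -2.3]
finger_gap: 0.0124
```

```bash
python3 snap.py m scene;  python3 tilt.py m_scene m_fit 1 210,130,100,110 .06 .064 .2 .3
```

```text
{'time': np.float64(11.6167), 'joints': array([-1.0145,  0.2377,  0.5906,  2.1224, -0.1793,  0.8282, -0.8772]), 'qd': array([ 0.0007,  0.0041, -0.0016,  0.0023, -0.0026, -0.0019, -0.0003]), 'effort': array([ 6.80000e-03, -5.50047e+01,  6.99540e+00, -3.80971e+01,
        9.47000e-02,  1.14300e-01, -3.16000e-02]), 'tool_pos': array([0.4538, 0.1765, 0.1013]), 'tool_rot': array([-2.7502e+00, -1.5181e+00, -7.0000e-04]), 'contact_force': array([ 0.6723, -0.526 , -3.9986]), 'moment': array([ 0.0381,  0.0277, -0.0134]), 'finger_gap': np.float64(0.0129)}
handle dir deg 57.79740789544888
```

View pics/m_fit.png

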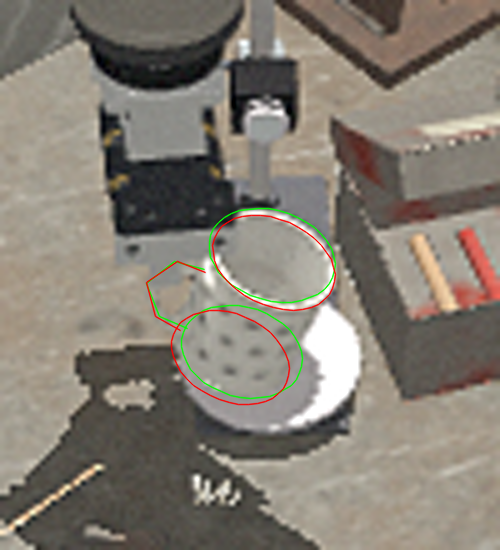

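Request:
drive_tool:
  steps:
    - [-1,[0,0,0],0]
    - [-1,[0,0,0],0]
    - [-1,[0,0,0],0]
    - [-1,[0,0,0],0]
    - [-1,[0,0,0],0]
    - [-1,[0,0,0],0]

```text
time: 12.12
tool_pos: [0.4537, 0.1764, 0.1011]
tool_rot: [-2.75, -1.518, 0.0]
contact_force: [-0.5, -0.2, -3.3]
finger_gap: 0.0127
```

```bash
python3 snap.py n scene;  python3 tilt.py n_scene n_fit 1 210,130,100,110 .06 .064 .24; python3 - <<'E'
import cv2,numpy as np
a=cv2.imread("pics/m_fit.png");
m=cv2.imread("pics/m_sc.png");n=cv2.imread("pics/n_sc.png")
print(np.abs(m.astype(int)-n).max(), np.abs(m.astype(int)-n)[200:420,150:350].mean(),np.abs(m.astype(int)-n)[400:,300:].mean())
cv2.imwrite("pics/mn.png",np.hstack([m[150:450,100:400],n[150:450,100:400]]))
E
```

```text
{'time': np.float64(12.1667), 'joints': array([-1.0144,  0.2381,  0.5906,  2.1225, -0.1792,  0.8283, -0.8772]), 'qd': array([ 0.0001,  0.0017, -0.    ,  0.0012,  0.0003,  0.001 , -0.002 ]), 'effort': array([-1.60000e-03, -5.46303e+01,  6.88240e+00, -3.78314e+01,
        4.65000e-02,  6.68000e-02,  5.00000e-04]), 'tool_pos': array([0.4537, 0.1764, 0.1011]), 'tool_rot': array([-2.7505e+00, -1.5180e+00,  1.0000e-04]), 'contact_force': array([ 0.4165, -0.7039, -3.0154]), 'moment': array([ 0.0702, -0.0209, -0.0229]), 'finger_gap': np.float64(0.0125)}
handle dir deg 57.790652006281
108 3.2329621212121213 1.7376111111111112
```

View pics/n_fit.png

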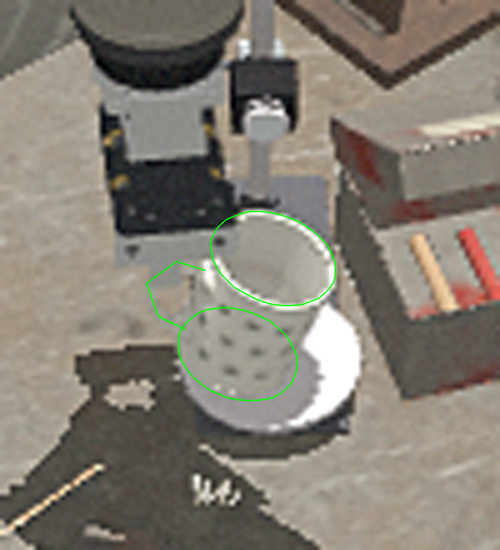

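View pics/mn.png

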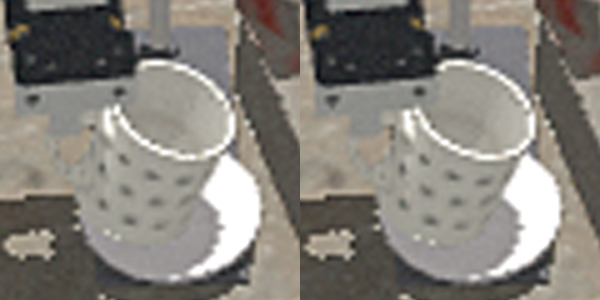

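Request:
drive_tool:
  steps:
    - [-1,[0,0,-0.2],0]
    - [-1,[0,0,-0.2],0]
    - [-1,[0,0,-0.2],0]
    - [-1,[0,0,-0.2],0]
    - [-1,[0,0,-0.2],0]
    - [-1,[0,0,-0.2],0]
    - [-1,[0,0,-0.2],0]
    - [-1,[0,0,0],0]
    - [-1,[0,0,0],0]
  newtons: 20

```text
time: 12.92
tool_pos: [0.4533, 0.1759, 0.0728]
tool_rot: [2.75, 1.518, -0.002]
contact_force: [0.0, 0.5, 0.4]
finger_gap: 0.0131
```

```bash
python3 snap.py o scene;  python3 tilt.py o_scene o_fit 1 210,130,100,110 .06 .064 0 .05
```

```text
{'time': np.float64(12.9667), 'joints': array([-0.9897,  0.2864,  0.5713,  2.1455, -0.2217,  0.7669, -0.8384]), 'qd': array([-0.0018, -0.0047,  0.0004,  0.0036,  0.0026,  0.0025,  0.0004]), 'effort': array([-9.00000e-04, -5.68436e+01,  7.60870e+00, -3.41861e+01,
       -1.19200e-01,  1.21000e-02, -2.60000e-03]), 'tool_pos': array([0.4532, 0.1759, 0.0729]), 'tool_rot': array([ 2.7505e+00,  1.5178e+00, -1.9000e-03]), 'contact_force': array([ 0.7675, -0.1203, -0.748 ]), 'moment': array([-0.0509,  0.0146,  0.0769]), 'finger_gap': np.float64(0.0136)}
handle dir deg 57.779999573580206
```

View pics/o_fit.png

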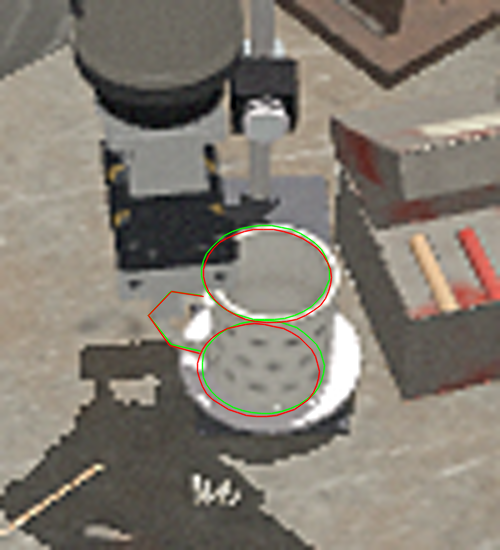

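Request:
drive_tool:
  steps:
    - [0.2,[0,0,0],0]
    - [0.2,[0,0,0],0]
    - [0.2,[0,0,0],0]
    - [0.2,[0,0,0],0]
    - [0.2,[0,0,0],0]
    - [0.2,[0,0,0.8],0]
    - [0.2,[0,0,1],0]
    - [0.2,[0,0,1],0]
    - [0.2,[0,0,1],0]
    - [0.2,[0,0,1],0]
    - [0,[0,0,0.7],-0.5]
    - [0,[0,0,0.2],-1]

```text
time: 13.97
tool_pos: [0.4546, 0.1768, 0.1894]
tool_rot: [-2.861, -1.295, -0.004]
contact_force: [0.2, 0.6, -0.8]
finger_gap: 0.0482
```

Request:
drive_tool:
  steps:
    - [-0.15,[-0.2,-0.1,0],-1]
    - [-0.15,[-0.2,-0.1,0],-1]
    - [-0.15,[-0.2,-0.1,0],-1]
    - [-0.15,[-0.2,-0.1,0],-1]
    - [-0.15,[-0.3,-0.1,0],-1]
    - [-0.15,[-0.3,-0.1,0],-1]
    - [-0.15,[-0.3,-0.1,0],-0.3]
    - [-0.15,[-0.3,-0.2,0],0]
    - [-0.15,[0,0,0],0]
    - [-0.15,[0,0,0],0]

```text
time: 14.8
tool_pos: [0.4136, 0.1584, 0.1873]
tool_rot: [-3.126, -0.304, -0.0]
contact_force: [-0.6, 1.1, -0.1]
finger_gap: 0.0401
```

```bash
cat > cl.py <<'E'
from ov import *
import sys,pickle
# save pictures with calibrations & state
t=sys.argv[1]
np.set_printoptions(precision=4,suppress=True)
for n in sys.argv[2:]:
    c=manip.get_calibration(n); s=manip.read_state(); im=manip.read_camera(n); cv2.imwrite(f"pics/{t}_{n}.png",im[:,:,::-1]); pickle.dump((c,s),open(f"{t}_{n}.pkl","wb"))
a=s["tool_rot"]; R,_=cv2.Rodrigues(a)
print(s["time"],s["tool_pos"],"tool y deg",np.degrees(np.arctan2(R[1,1],R[0,1])),"tool z",R[:,2],s["contact_force"],s["finger_gap"],s["joints"])
E
python3 cl.py p wrist scene
```

```text
14.85 [0.4139 0.1585 0.1873] tool y deg -78.92567089536387 tool z [ 0.0003  0.0006 -1.    ] [-0.2804  0.9383  0.0518] 0.03989509375721555 [-1.1595  0.0037  0.6637  2.1193 -0.0031  1.0189 -1.8717]
```

View pics/p_wrist.png

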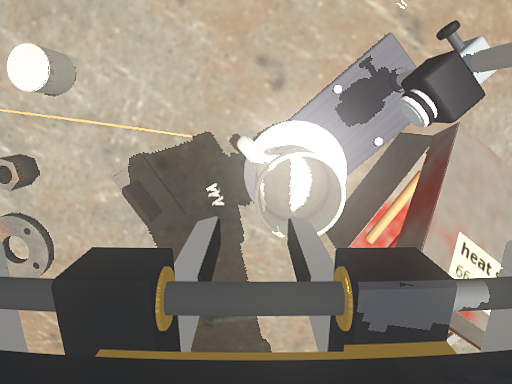

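```bash
cat > r2.py <<'E'
from ov import *
import pickle,sys
c,s=pickle.load(open("p_wrist.pkl","rb")); R,_=cv2.Rodrigues(s["tool_rot"])
roi=(110,0,390,260);k=2
mx,my,mt,sx,sy,stt,L=map(float,sys.argv[1:8])
im=crop("pics/p_wrist.png",roi,k)
draw(im,c,mug_pts(mx,my,np.radians(mt),.03),roi,k,(0,255,0))
draw(im,c,stand_pts(sx,sy,np.radians(stt),L),roi,k,(0,0,255))
for sg in (1,-1):
    g=s["finger_gap"]/2
    P=np.array([[.008,sg*g,0],[-.008,sg*g,0],[-.008,sg*g,-.038],[.008,sg*g,-.038],[.008,sg*g,0]])
    draw(im,c,[(R@P.T).T+s["tool_pos"]],roi,k,(255,0,0))
cv2.imwrite("pics/p_fit.png",im)
E
python3 r2.py .418 .118 57 .424 .110 -36.1 .15
```

```text
(no output)
```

View pics/p_fit.png

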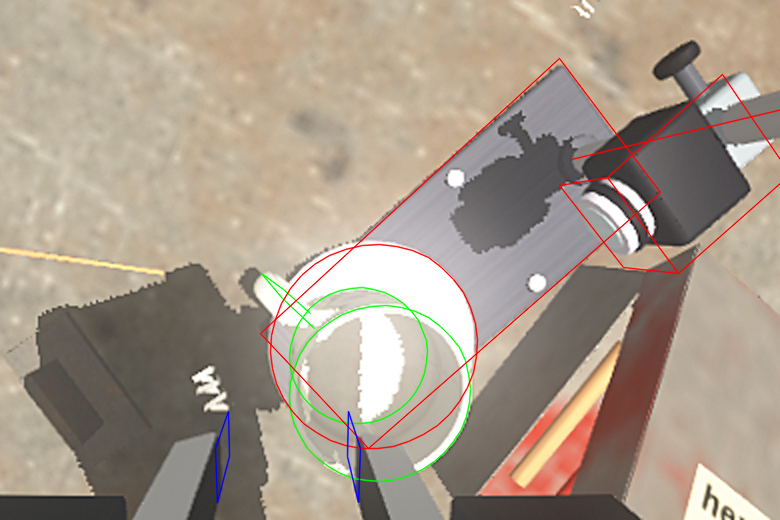

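```bash
python3 - <<'E'
from ov import *
import pickle
np.set_printoptions(precision=1,suppress=True)
c=manip.get_calibration("scene")
p=np.array([.4247,.2296,.2248]);R,_=cv2.Rodrigues(np.array([-2.7257,-1.5621,-.0017]))
roi=(200,110,90,100);k=6
o=crop("pics/c_scene.png",roi,k)
for sg in (1,-1):
    g=.047
    P=np.array([[.008,sg*g,0],[-.008,sg*g,0],[-.008,sg*g,-.038],[.008,sg*g,-.038],[.008,sg*g,0]])
    draw(o,c,[(R@P.T).T+p],roi,k,(0,0,255))
cv2.imwrite("pics/q1.png",o)
c,s=pickle.load(open("p_scene.pkl","rb"));R,_=cv2.Rodrigues(s["tool_rot"])
roi=(210,130,100,100);k=6
o=crop("pics/p_scene.png",roi,k)
for sg in (1,-1):
    g=.02
    P=np.array([[.008,sg*g,0],[-.008,sg*g,0],[-.008,sg*g,-.038],[.008,sg*g,-.038],[.008,sg*g,0]])
    draw(o,c,[(R@P.T).T+s["tool_pos"]],roi,k,(0,0,255))
cv2.imwrite("pics/q2.png",o)
st=(.424,.110,np.radians(-36.1))
for n in ("p_wrist","p_scene"):
    cc,_=pickle.load(open(n+".pkl","rb"))
    for L in (.13,.14,.15,.16,.17,.18):
        P=[.424+.102*np.cos(st[2]),.110+.102*np.sin(st[2]),L]
        print(n,L,proj(cc,P)[0])
E
```

```text
p_wrist 0.13 [405.6 113.1]
p_wrist 0.14 [411.4 113. ]
p_wrist 0.15 [417.5 113. ]
p_wrist 0.16 [424.2 112.9]
p_wrist 0.17 [431.4 112.8]
p_wrist 0.18 [439.3 112.8]
p_scene 0.13 [262.1 157. ]
p_scene 0.14 [262.2 154.8]
p_scene 0.15 [262.2 152.6]
p_scene 0.16 [262.3 150.3]
p_scene 0.17 [262.3 148. ]
p_scene 0.18 [262.4 145.7]
```

View pics/q1.png

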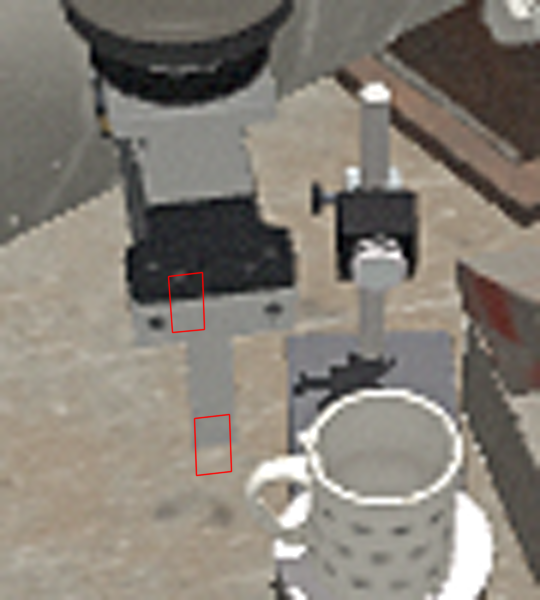

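View pics/q2.png

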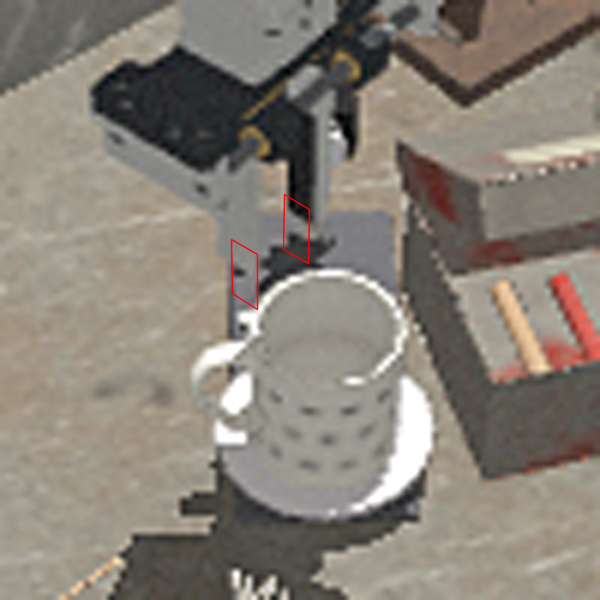

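```bash
python3 - <<'E'
import cv2,numpy as np
a=cv2.resize(cv2.imread("pics/c_scene.png")[160:195,222:252],None,fx=12,fy=12,interpolation=cv2.INTER_NEAREST)
b=cv2.resize(cv2.imread("pics/p_wrist.png")[195:260,195:325],None,fx=3.2,fy=6.45,interpolation=cv2.INTER_NEAREST)
b=cv2.resize(b,(420,420))
cv2.imwrite("pics/z.png",np.hstack([a,b]))
E
```

```text
(no output)
```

View pics/z.png

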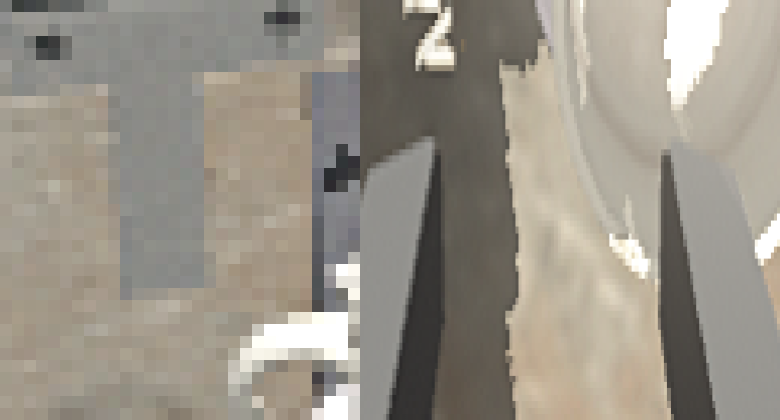

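```bash
python3 - <<'E'
from ov import *
import pickle
np.set_printoptions(precision=1,suppress=True)
c=manip.get_calibration("scene")
p=np.array([.4247,.2296,.2248]);R,_=cv2.Rodrigues(np.array([-2.7257,-1.5621,-.0017]))
for z in (-.04,-.03,-.02,-.01,0):
    print(z,[proj(c,R@np.array([x,sg*.0595,z])+p)[0] for sg in (1,-1) for x in (-.008,.008)])
print("want 232,185 / 239,184")
c,s=pickle.load(open("p_wrist.pkl","rb"));R,_=cv2.Rodrigues(s["tool_rot"])
for z in (-.04,-.03,-.02,-.01,0):
    print(z,[proj(c,R@np.array([x,sg*.02,z])+s["tool_pos"])[0] for sg in (1,-1) for x in (-.008,.008)])
print("want inner tip top edges: right x=",195+(668-360)/420*130,"y",195+150/420*65," left",195+(437-360)/420*130, 195+140/420*65)
E
```

```text
-0.04 [array([232.6, 151.4]), array([227.1, 152. ]), array([238.3, 181.5]), array([232.4, 182.1])]
-0.03 [array([232.8, 154. ]), array([227.3, 154.6]), array([238.4, 184. ]), array([232.5, 184.7])]
-0.02 [array([232.9, 156.5]), array([227.4, 157.1]), array([238.5, 186.5]), array([232.7, 187.1])]
-0.01 [array([233., 159.]), array([227.6, 159.6]), array([238.6, 188.9]), array([232.8, 189.6])]
0 [array([233.1, 161.4]), array([227.7, 162. ]), array([238.7, 191.3]), array([232.9, 192. ])]
want 232,185 / 239,184
-0.04 [array([289.1, 252.1]), array([290. , 225.1]), array([218., 252.]), array([217.2, 225.1])]
-0.03 [array([287.4, 245.1]), array([288.1, 219.4]), array([219.8, 245.1]), array([219.1, 219.4])]
-0.02 [array([285.7, 238.9]), array([286.4, 214.3]), array([221.5, 238.8]), array([220.8, 214.2])]
-0.01 [array([284.3, 233.2]), array([284.9, 209.6]), array([223. , 233.1]), array([222.4, 209.6])]
0 [array([282.9, 228. ]), array([283.5, 205.4]), array([224.3, 227.9]), array([223.8, 205.4])]
want inner tip top edges: right x= 290.3333333333333 y 218.21428571428572  left 218.83333333333334 216.66666666666666
```

Request:
drive_tool:
  steps:
    - [-0.15,[-0.15,-0.15,-0.5],0]
    - [-0.15,[0,0,-0.9],0]
    - [-0.15,[0,0,-0.9],0]
    - [-0.15,[0,0,-0.9],0]
    - [-0.15,[0,0,-0.9],0]
    - [-0.15,[0,0,0],0]
    - [-0.15,[0,0,0],0]

```text
time: 15.48
tool_pos: [0.4102, 0.1545, 0.1045]
tool_rot: [3.125, 0.3, -0.003]
contact_force: [0.3, 0.7, 1.0]
finger_gap: 0.0395
```

```bash
python3 cl.py r wrist scene; python3 - <<'E'
import cv2
im=cv2.imread("pics/r_scene.png")[130:240,210:310];cv2.imwrite("pics/r_sc.png",cv2.resize(im,None,fx=5,fy=5,interpolation=cv2.INTER_CUBIC))
E
```

```text
15.5333 [0.4108 0.155  0.1053] tool y deg -79.0202353512033 tool z [-0.0003 -0.001  -1.    ] [1.1487 0.4227 0.209 ] 0.03995457922864279 [-1.1197  0.1427  0.6735  2.2173 -0.1209  0.8168 -1.7473]
```

View pics/r_wrist.png

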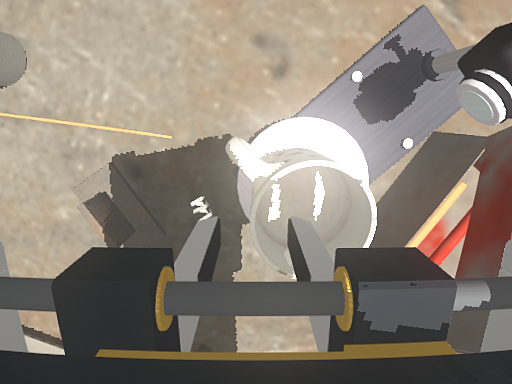

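View pics/r_sc.png

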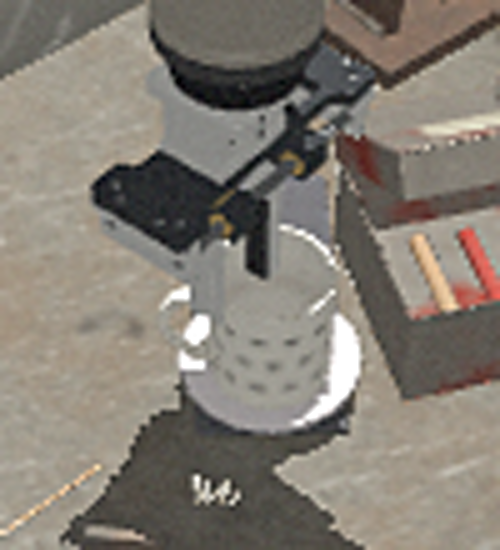

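Request:
drive_tool:
  steps:
    - [-0.15,[0,0,-0.6],0]
    - [-0.15,[0,0,-0.6],0]
    - [-0.15,[0,0,-0.6],0]
    - [-0.15,[0,0,0],0]
    - [-1,[0,0,0],0]
    - [-1,[0,0,0],0]
    - [-1,[0,0,0],0]
    - [-1,[0,0,0],0]
    - [-1,[0,0,0],0]
    - [-1,[0,0,0],0]
    - [-1,[0,0,0],0]
  newtons: 30

```text
time: 16.5
tool_pos: [0.4113, 0.1551, 0.0697]
tool_rot: [-3.127, -0.301, -0.001]
contact_force: [-1.1, -4.5, 11.3]
finger_gap: 0.0093
```

Request:
drive_tool:
  steps:
    - [-1,[0,0,0],0]
    - [-1,[0,0,0],0]
    - [-1,[0,0,0],0]
  newtons: 45

```text
time: 16.75
tool_pos: [0.4113, 0.155, 0.0697]
tool_rot: [3.127, 0.3, 0.001]
contact_force: [-0.7, -4.8, 13.5]
finger_gap: 0.0091
```

```bash
python3 cl.py s wrist scene; python3 - <<'E'
import cv2
im=cv2.imread("pics/s_scene.png")[130:240,210:310];cv2.imwrite("pics/s_sc.png",cv2.resize(im,None,fx=5,fy=5,interpolation=cv2.INTER_CUBIC))
E
```

```text
16.8 [0.4113 0.155  0.0698] tool y deg -79.031079660488 tool z [ 0.0008  0.0001 -1.    ] [-1.1711 -5.4603 12.2895] 0.008784035860692731 [-1.0828  0.2167  0.6529  2.2481 -0.1969  0.7293 -1.673 ]
```

View pics/s_wrist.png

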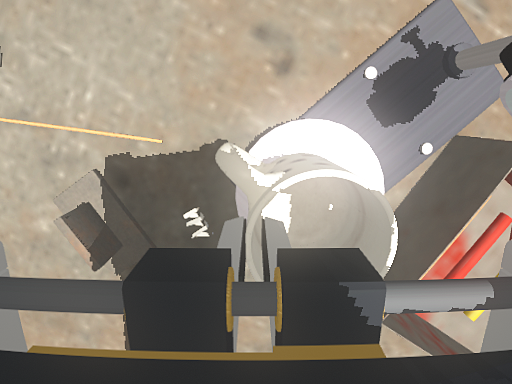

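View pics/s_sc.png

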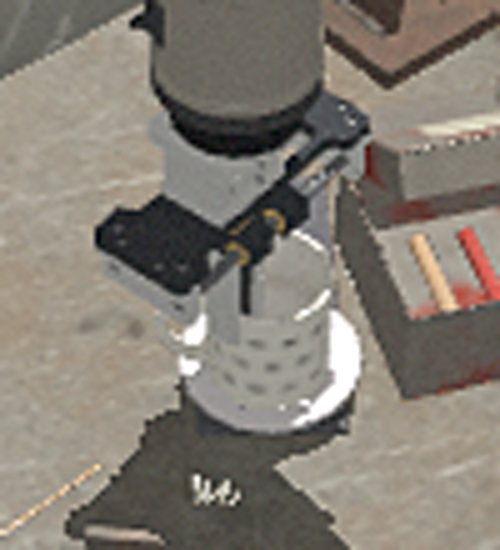

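Request:
drive_tool:
  steps:
    - [-1,[0,0,0.1],0]
    - [-1,[0,0,0.2],0]
    - [-1,[0,0,0.2],0]
    - [-1,[0,0,0.2],0]
    - [-1,[0,0,0],0]
    - [-1,[0,0,0],0]

```text
time: 17.35
tool_pos: [0.4107, 0.1557, 0.0834]
tool_rot: [-3.126, -0.301, -0.001]
contact_force: [-0.4, 0.5, -3.6]
finger_gap: 0.0086
```

```bash
python3 cl.py t wrist scene; python3 - <<'E'
import cv2
im=cv2.imread("pics/t_scene.png")[130:240,210:310];cv2.imwrite("pics/t_sc.png",cv2.resize(im,None,fx=5,fy=5,interpolation=cv2.INTER_CUBIC))
E
```

```text
17.4 [0.4107 0.1556 0.0832] tool y deg -78.99487904606754 tool z [ 0.0002  0.0004 -1.    ] [ 0.619  -0.7494 -3.845 ] 0.008586186161098875 [-1.1001  0.1879  0.6637  2.2376 -0.1679  0.7621 -1.7017]
```

View pics/t_wrist.png

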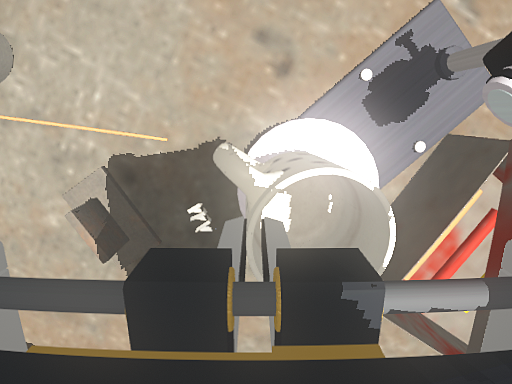

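View pics/t_sc.png

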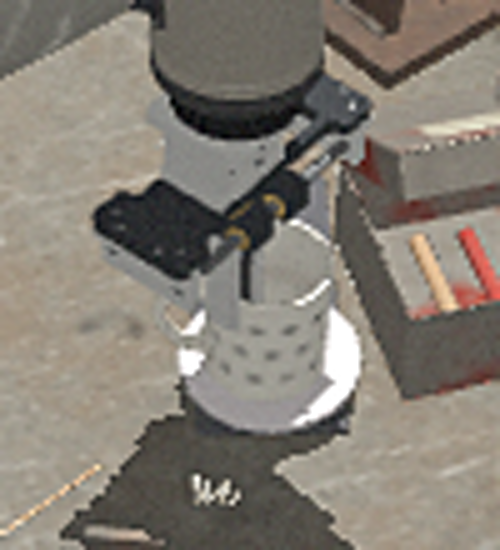

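Request:
drive_tool:
  steps:
    - [-1,[0,0,0.4],0]
    - [-1,[0,0,0.6],0]
    - [-1,[0,0,0.6],0]
    - [-1,[0.2,0.2,0.3],0]
    - [-1,[0.4,0.4,0],0]
    - [-1,[0.5,0.5,0],0]
    - [-1,[0.5,0.5,0],0]
    - [-1,[0.5,0.5,0],0]
    - [-1,[0.5,0.5,0],0]
    - [-1,[0.5,0.5,0],0]
    - [-1,[0.4,0.5,0],0]
    - [-1,[0.3,0.4,0],0]

```text
time: 18.45
tool_pos: [0.4876, 0.2368, 0.1205]
tool_rot: [3.126, 0.302, -0.0]
contact_force: [-0.2, -0.5, -3.5]
finger_gap: 0.0089
```

Request:
drive_tool:
  steps:
    - [-1,[0.3,0.4,0],0]
    - [-1,[0,0,0],0]
    - [-1,[0,0,0],0]

```text
time: 18.7
tool_pos: [0.4927, 0.2434, 0.1209]
tool_rot: [3.127, 0.301, -0.0]
contact_force: [-0.1, -0.4, -3.2]
finger_gap: 0.0086
```

```bash
python3 cl.py u wrist scene; python3 - <<'E'
import cv2
im=cv2.imread("pics/u_scene.png")[120:240,190:310];cv2.imwrite("pics/u_sc.png",cv2.resize(im,None,fx=5,fy=5,interpolation=cv2.INTER_CUBIC))
E
```

```text
18.75 [0.4924 0.243  0.1209] tool y deg -79.01944240217477 tool z [-0.0004 -0.0004 -1.    ] [ 0.8246 -0.1991 -2.9374] 0.008612521330297171 [-1.0941  0.3294  0.6344  1.9751 -0.2444  0.9131 -1.7136]
```

View pics/u_wrist.png

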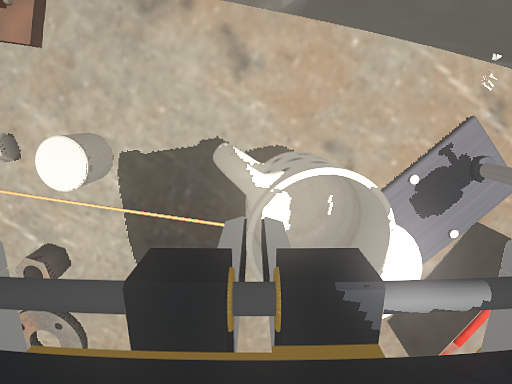

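View pics/u_sc.png

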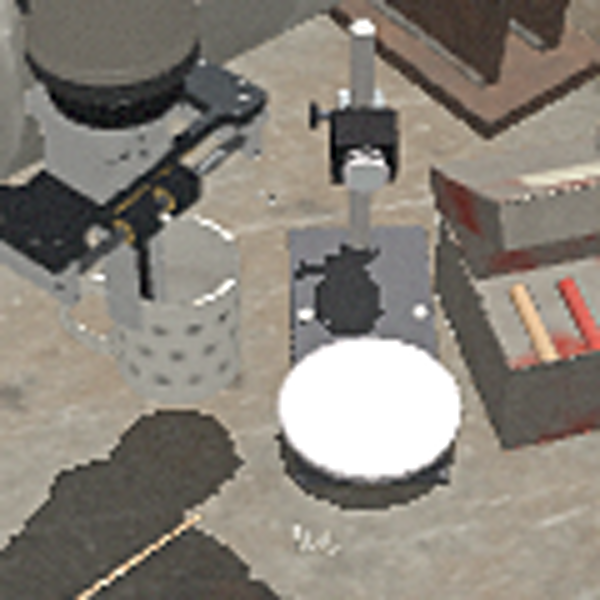

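Request:
drive_tool:
  steps:
    - [-1,[0,0,-0.4],0]
    - [-1,[0,0,-0.6],0]
    - [-1,[0,0,-0.6],0]
    - [-1,[0,0,-0.6],0]
    - [-1,[0,0,-0.6],0]
    - [-1,[0,0,-0.5],0]
    - [-1,[0,0,-0.3],0]
    - [-1,[0,0,-0.2],0]
    - [-1,[0,0,0],0]

```text
time: 19.55
tool_pos: [0.4924, 0.2431, 0.0443]
tool_rot: [3.126, 0.301, -0.001]
contact_force: [-0.3, 0.2, -2.8]
finger_gap: 0.0089
```

Request:
drive_tool:
  steps:
    - [-1,[0,0,-0.1],0]
    - [-1,[0,0,-0.1],0]
    - [-1,[0,0,-0.05],0]
    - [-1,[0,0,0],0]
    - [-1,[0,0,0],0]

```text
time: 19.97
tool_pos: [0.4934, 0.2447, 0.0411]
tool_rot: [-3.125, -0.302, -0.003]
contact_force: [-1.3, 3.7, 5.8]
finger_gap: 0.0088
```

Request:
drive_tool:
  steps:
    - [-0.15,[0,0,0],0]
    - [-0.15,[0,0,0],0]
    - [-0.15,[0,0,0],0]
    - [-0.15,[0,0,0],0]
    - [-0.15,[0,0,0],0]
    - [-0.15,[0,0,0.6],0]
    - [-0.15,[0,0,1],0]
    - [-0.15,[0,0,1],0]
    - [-0.15,[0,0,1],0]
    - [-0.15,[0,0,1],0]
    - [-0.15,[0,0,1],0]
    - [-0.15,[0,0,0.5],0]

```text
time: 20.97
tool_pos: [0.4936, 0.2435, 0.1651]
tool_rot: [-3.126, -0.3, -0.003]
contact_force: [0.5, 0.1, 0.1]
finger_gap: 0.0398
```

```bash
python3 cl.py v wrist scene; python3 - <<'E'
import cv2
im=cv2.imread("pics/v_scene.png")[120:270,170:310];cv2.imwrite("pics/v_sc.png",cv2.resize(im,None,fx=4,fy=4,interpolation=cv2.INTER_CUBIC))
E
```

```text
21.0167 [0.494  0.2439 0.1657] tool y deg -79.03145733217956 tool z [ 0.0029  0.0028 -1.    ] [1.3933 0.6698 2.2133] 0.040020913790849925 [-1.126   0.2715  0.6622  1.9319 -0.1987  0.9987 -1.7532]
```

View pics/v_wrist.png

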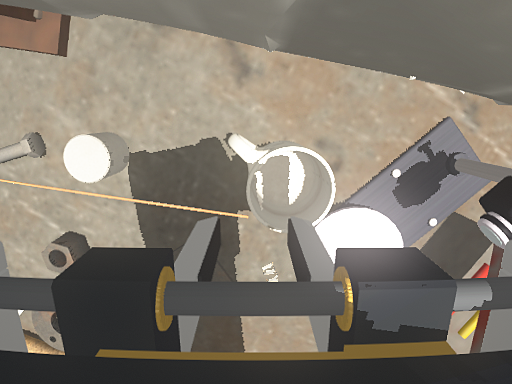

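View pics/v_sc.png

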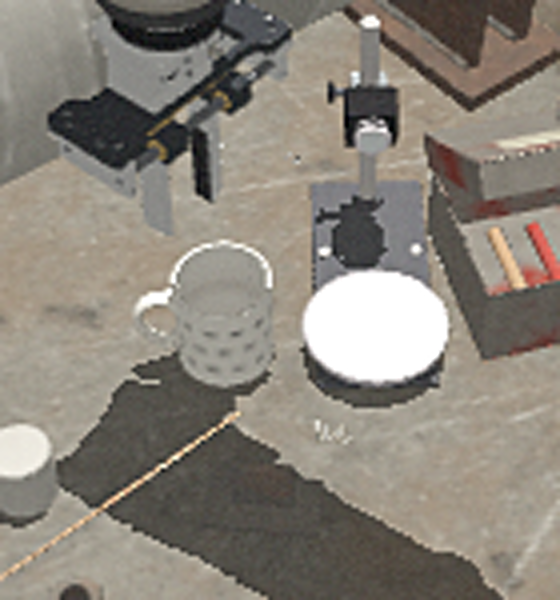

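Request:
drive_tool:
  steps:
    - [0,[-0.8,0.2,0],0.6]
    - [0,[-0.8,0.2,0],0.6]
    - [0,[-0.8,0.2,0],0.6]
    - [0,[-0.8,0.2,0],0.6]
    - [0,[-0.8,0.2,0],0.6]
    - [0,[-0.8,0.2,0],0.6]
    - [0,[-0.8,0.2,0],0.6]
    - [0,[-0.8,0.2,0],0.6]
    - [0,[-0.7,0.2,0],0.6]
    - [0,[0,0,0],0.6]
    - [0,[0,0,0],0]
    - [0,[0,0,0],0]

```text
time: 22.07
tool_pos: [0.3504, 0.2797, 0.1623]
tool_rot: [-2.881, -1.253, -0.0]
contact_force: [-0.6, -0.0, -0.1]
finger_gap: 0.0472
```

```bash
python3 cl.py w wrist scene top; python3 - <<'E'
from ov import *
import pickle
c,s=pickle.load(open("w_wrist.pkl","rb"))
roi=(150,30,260,230);k=2.8
for nm,R0 in [("w_wrist",roi)]:
    o=crop(f"pics/{nm}.png",roi,k); cv2.imwrite("pics/w_raw.png",o)
    draw(o,c,coup_pts(.353,.282,np.radians(-42.5)),roi,k,(255,255,0)); cv2.imwrite("pics/w_fit.png",o)
E
```

```text
22.1667 [0.3508 0.2794 0.1622] tool y deg -43.09278196666219 tool z [ 0.0001  0.     -1.    ] [ 0.6887 -0.0271  0.3176] 0.04664507034327058 [-1.3021  0.0576  0.5116  2.1333 -0.0344  0.9583 -1.5235]
```

View pics/w_wrist.png

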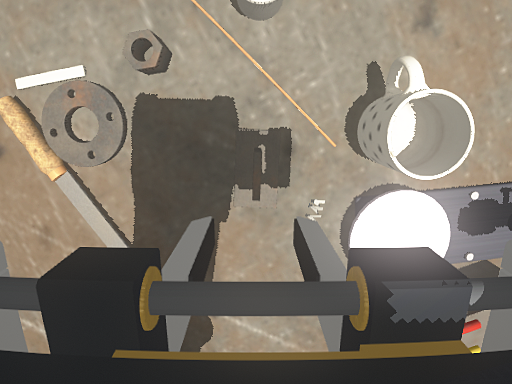

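View pics/w_fit.png

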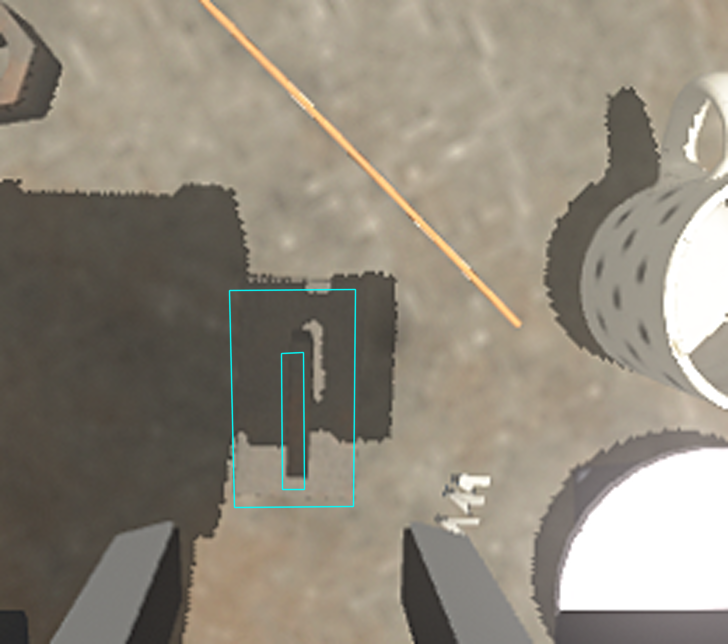

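Request:
drive_tool:
  steps:
    - [0,[0.1,0.13,-0.7],0.1]
    - [0,[0,0,-0.9],0]
    - [0,[0,0,-0.9],0]
    - [0,[0,0,-0.9],0]
    - [0,[0,0,-0.9],0]
    - [0,[0,0,-0.9],0]
    - [0,[0,0,-0.9],0]
    - [0,[0,0,-0.5],0]
    - [0,[0,0,0],0]
    - [0,[0,0,0],0]

```text
time: 23.05
tool_pos: [0.3528, 0.2816, 0.0302]
tool_rot: [2.874, 1.266, -0.001]
contact_force: [0.7, 0.1, -0.5]
finger_gap: 0.0469
```

```bash
python3 cl.py x wrist scene; python3 - <<'E'
import cv2,numpy as np
a=cv2.resize(cv2.imread("pics/x_scene.png")[190:280,190:290],None,fx=5,fy=5,interpolation=cv2.INTER_CUBIC);cv2.imwrite("pics/x_sc.png",a)
E
```

```text
23.1 [0.3531 0.2821 0.0307] tool y deg -42.44883238249913 tool z [ 0.0002  0.0001 -1.    ] [ 0.5849 -0.556   1.2024] 0.047229892498643705 [-1.2176  0.2984  0.4656  2.2434 -0.2223  0.6416 -1.3316]
```

View pics/x_wrist.png

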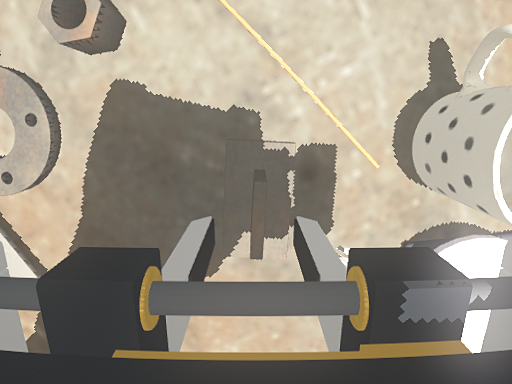

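View pics/x_sc.png

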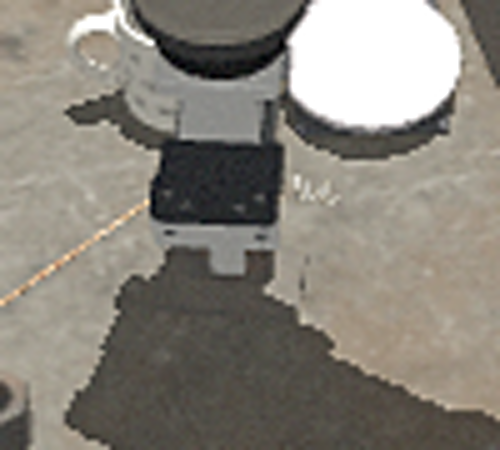

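Request:
drive_tool:
  steps:
    - [0,[0,0,-0.5],0]
    - [0,[0,0,-0.5],0]
    - [0,[0,0,-0.4],0]
    - [0,[0,0,-0.2],0]
    - [0,[0,0,0],0]

```text
time: 23.57
tool_pos: [0.3522, 0.2813, -0.003]
tool_rot: [2.874, 1.267, -0.003]
contact_force: [-0.1, -0.5, 0.0]
finger_gap: 0.0471
```

```bash
python3 cl.py y wrist
```

```text
23.5667 [ 0.3522  0.2813 -0.003 ] tool y deg -42.41047496526892 tool z [-0.0011 -0.0016 -1.    ] [-0.1493 -0.463   0.03  ] 0.04713123230158213 [-1.1788  0.3654  0.426   2.2616 -0.279   0.5644 -1.2803]
```

View pics/y_wrist.png

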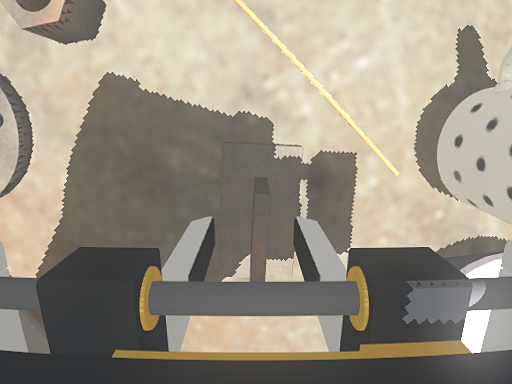

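Request:
drive_tool:
  steps:
    - [0,[0,0,-0.15],0]
    - [-1,[0,0,0],0]
    - [-1,[0,0,0],0]
    - [-1,[0,0,0],0]
    - [-1,[0,0,0],0]
    - [-1,[0,0,0],0]
    - [-1,[0,0,0],0]
    - [-1,[0,0,0],0]
    - [-1,[0,0,0],0]
    - [-1,[0,0,0],0]
    - [-1,[0,0,0],0]
  newtons: 50

```text
time: 24.53
tool_pos: [0.3529, 0.282, -0.0047]
tool_rot: [-2.875, -1.267, -0.0]
contact_force: [2.3, -1.7, 4.3]
finger_gap: 0.0081
```

Request:
drive_tool:
  steps:
    - [-1,[0,0,0.2],0]
    - [-1,[0,0,0.4],0]
    - [-1,[0,0,0.5],0]
    - [-1,[0,0,0.5],0]
    - [-1,[0,0,0.5],0]
    - [-1,[0,0,0.5],0]
    - [-1,[0,0,0.5],0]
    - [-1,[0,0,0.5],0]
    - [-1,[0,0,0],0]
    - [-1,[0,0,0],0]

```text
time: 25.37
tool_pos: [0.3528, 0.2825, 0.0677]
tool_rot: [-2.873, -1.268, -0.002]
contact_force: [-1.1, -0.1, -4.1]
finger_gap: 0.0076
```

```bash
python3 cl.py z1 wrist scene; python3 - <<'E'
import cv2,numpy as np
a=cv2.resize(cv2.imread("pics/z1_scene.png")[170:270,190:290],None,fx=5,fy=5,interpolation=cv2.INTER_CUBIC);cv2.imwrite("pics/z1_sc.png",a)
E
```

```text
25.4167 [0.3526 0.2822 0.0672] tool y deg -42.39035793818484 tool z [ 0.0001  0.0005 -1.    ] [ 0.9976 -0.764  -4.329 ] 0.00779399410456511 [-1.257   0.227   0.5     2.2195 -0.1633  0.7283 -1.3855]
```

View pics/z1_wrist.png

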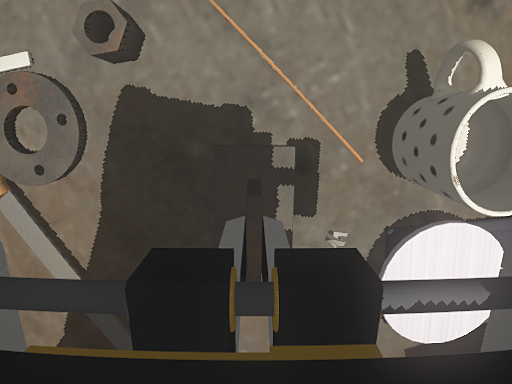

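View pics/z1_sc.png

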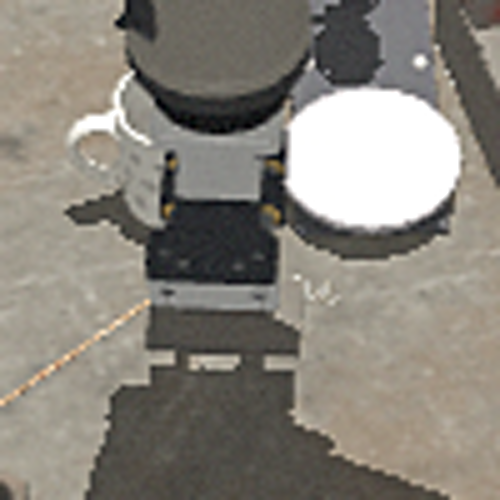

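Request:
drive_tool:
  steps:
    - [-1,[0,0,0.5],0.5]
    - [-1,[0,0,0.6],0.9]
    - [-1,[0,0,0.6],0.9]
    - [-1,[0,0,0.6],0.9]
    - [-1,[0.2,-0.4,0.6],0.9]
    - [-1,[0.3,-0.7,0.3],0.9]
    - [-1,[0.3,-0.7,0],0.9]
    - [-1,[0.3,-0.7,0],0.9]
    - [-1,[0.3,-0.7,0],0.9]
    - [-1,[0.3,-0.7,0],0.9]
    - [-1,[0.3,-0.7,0],0.9]
    - [-1,[0.3,-0.7,0],0.9]

```text
time: 26.47
tool_pos: [0.3986, 0.175, 0.1305]
tool_rot: [-1.796, -2.577, 0.002]
contact_force: [0.2, -0.2, -4.8]
finger_gap: 0.0079
```

Request:
drive_tool:
  steps:
    - [-1,[0.3,-0.7,0],0.9]
    - [-1,[0.3,-0.7,0],0.9]
    - [-1,[0.3,-0.7,0],0.9]
    - [-1,[0.2,-0.6,0],0.9]
    - [-1,[0,0,0],0.9]
    - [-1,[0,0,0],0.9]
    - [-1,[0,0,0],0]
    - [-1,[0,0,0],0]

```text
time: 27.13
tool_pos: [0.4204, 0.1218, 0.1307]
tool_rot: [-1.017, -2.972, 0.001]
contact_force: [0.2, -1.3, -4.0]
finger_gap: 0.0076
```

```bash
python3 cl.py z2 wrist scene top; python3 - <<'E'
import cv2,numpy as np
a=cv2.resize(cv2.imread("pics/z2_scene.png")[100:230,190:320],None,fx=4.5,fy=4.5,interpolation=cv2.INTER_CUBIC);cv2.imwrite("pics/z2_sc.png",a)
E
```

```text
27.2333 [0.4205 0.122  0.1309] tool y deg 52.2173926974549 tool z [-0.0005 -0.0004 -1.    ] [ 0.6062  0.271  -3.8158] 0.007588308537218301 [-0.9152  0.0855  0.5189  2.188  -0.0546  0.8807  0.5482]
```

View pics/z2_wrist.png

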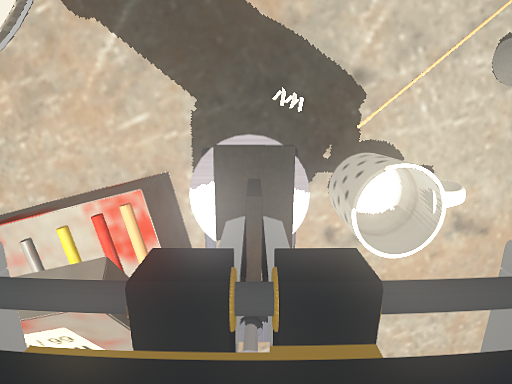

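View pics/z2_sc.png

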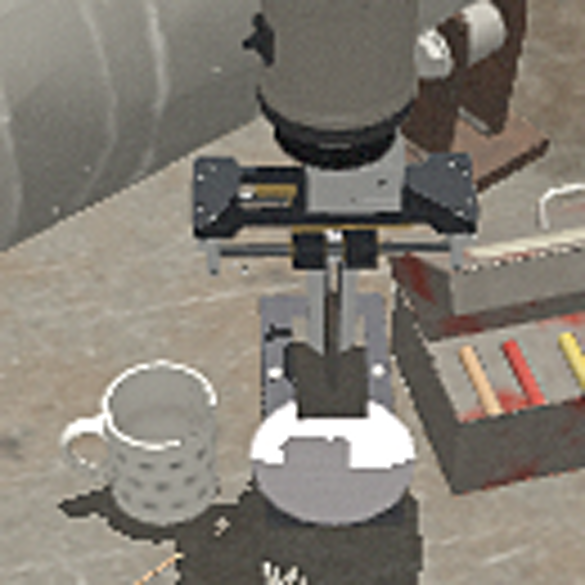

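Request:
drive_tool:
  steps:
    - [-1,[0.1,-0.3,0],0.3]
    - [-1,[0.08,-0.3,0],0]
    - [-1,[0,0,0],0]
    - [-1,[0,0,0],0]

```text
time: 27.62
tool_pos: [0.4243, 0.1098, 0.1311]
tool_rot: [-0.969, -2.988, 0.0]
contact_force: [0.5, 0.2, -4.2]
finger_gap: 0.0078
```

```bash
python3 - <<'E'
from ov import *
import pickle
def circ(L,d,r):
    th=np.radians(-36.1);u=np.array([np.cos(th),np.sin(th),0]);v=np.array([-np.sin(th),np.cos(th),0])
    return np.array([[.424,.110,L]+u*d+r*(np.cos(a)*v+np.sin(a)*np.array([0,0,1])) for a in np.linspace(0,2*np.pi,30)])
out=[]
for n,roi,k in [("u_scene",(250,132,30,35),12),("p_wrist",(380,70,70,70),6)]:
    c,_=pickle.load(open(n+".pkl","rb"))
    raw=crop(f"pics/{n}.png",roi,k); o=raw.copy()
    for L,col in [(.135,(255,0,0)),(.145,(0,255,0)),(.155,(0,0,255))]:
        draw(o,c,[circ(L,.102,.015)],roi,k,col)
    out+= [raw,o]
h=420
cv2.imwrite("pics/lens1.png",np.hstack(out[:2])); cv2.imwrite("pics/lens2.png",np.hstack([cv2.resize(x,(390,390)) for x in out[2:]]))
E
```

```text
(no output)
```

View pics/lens1.png

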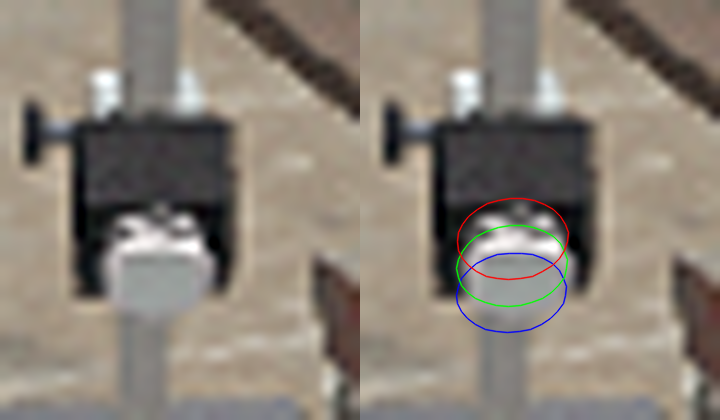

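View pics/lens2.png

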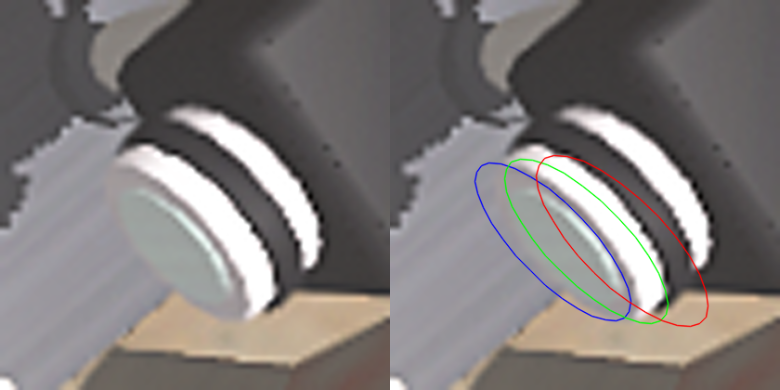

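Request:
drive_tool:
  steps:
    - [-1,[0,0,-0.15],0]
    - [-1,[0,0,0],0]
    - [-1,[0,0,0],0]
    - [-1,[0,0,0],0]

```text
time: 27.95
tool_pos: [0.4242, 0.1101, 0.1281]
tool_rot: [-0.966, -2.989, 0.0]
contact_force: [0.3, -0.2, -4.5]
finger_gap: 0.0077
```

```bash
python3 cl.py z3 wrist top scene; python3 - <<'E'
from ov import *
import pickle
def cp(z): 
    return [p+np.array([0,0,z]) for p in coup_pts(.424,.110,np.radians(53.9))]
for n,roi,k in [("z3_scene",(195,120,110,110),5),("z3_wrist",(150,90,220,190),3)]:
    c,s=pickle.load(open(n+".pkl","rb")); o=crop(f"pics/{n}.png",roi,k)
    draw(o,c,cp(.132),roi,k,(255,255,0))
    draw(o,c,stand_pts(.424,.110,np.radians(-36.1),.14),roi,k,(0,0,255))
    draw(o,c,mug_pts(.4995,.206,np.radians(57),0),roi,k,(0,255,0))
    cv2.imwrite(f"pics/{n}_fit.png",o)
E
```

```text
28.05 [0.4243 0.1101 0.1282] tool y deg 54.19441880850602 tool z [-0. -0. -1.] [-0.2649 -0.1121 -4.2839] 0.007834748862430668 [-0.8939  0.0908  0.5283  2.1907 -0.0596  0.8734  0.6167]
```

View pics/z3_scene_fit.png

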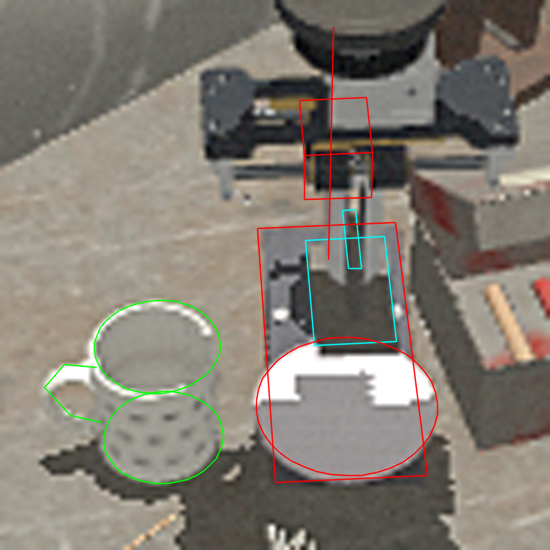

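View pics/z3_wrist_fit.png

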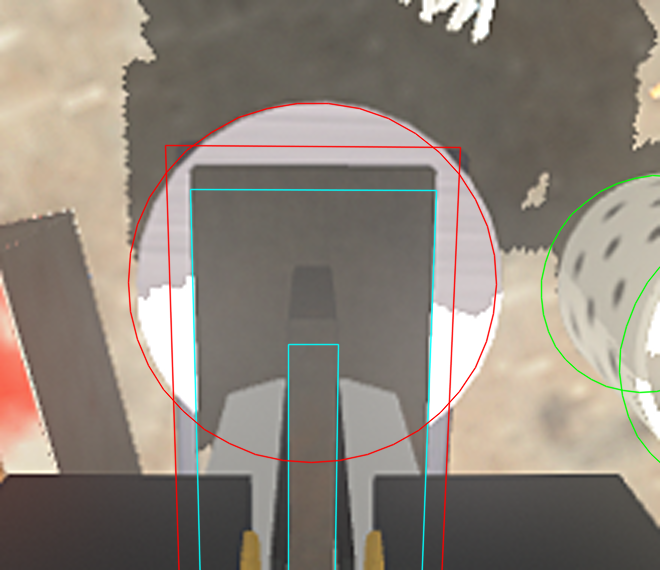

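```bash
python3 - <<'E'
from ov import *
import pickle
for n,P,roi,k in [("y_wrist",(.353,.282,-42.5,0),(190,110,140,140),4),("z1_wrist",(.3526,.2822,-42.4,.0719),(190,110,140,140),4),("z3_scene",(.4243,.1101,54.,.1329),(240,150,50,50),10)]:
    c,s=pickle.load(open(n+".pkl","rb")); raw=crop(f"pics/{n}.png",roi,k); o=raw.copy()
    x,y,t,z=P
    pl=[p+np.array([0,0,z]) for p in coup_pts(x,y,np.radians(t))]
    pl.append(pl[0]-[0,0,.008])
    draw(o,c,pl,roi,k,(255,255,0))
    cv2.imwrite(f"pics/{n}_cf.png",np.hstack([raw,o])[:, :1120] if n!="z3_scene" else np.hstack([cv2.resize(raw,(390,390)),cv2.resize(o,(390,390))]))
E
python3 - <<'E'
import cv2,numpy as np
a=cv2.imread("pics/y_wrist_cf.png");b=cv2.imread("pics/z1_wrist_cf.png")
cv2.imwrite("pics/cf.png",np.hstack([cv2.resize(a[:,560:],(390,390)),cv2.resize(b[:,560:],(390,390))]))
E
```

```text
(no output)
```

View pics/cf.png

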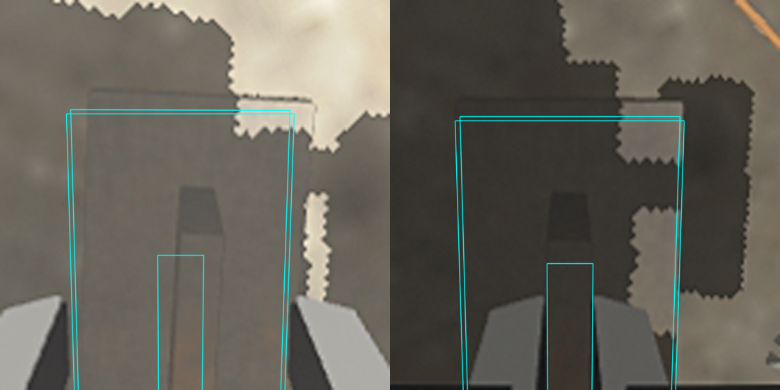

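View pics/z3_scene_cf.png

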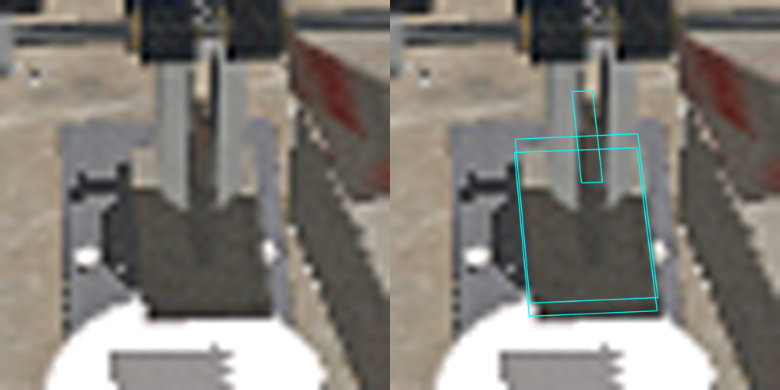

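Request:
drive_tool:
  steps:
    - [-1,[0.1,-0.08,0],0]
    - [-1,[0,0,0],0]
    - [-1,[0,0,0],0]
    - [-1,[0,0,0],0]
    - [-1,[0,0,0],0]
    - [-1,[0,0,0],0]

```text
time: 28.6
tool_pos: [0.4263, 0.1084, 0.1282]
tool_rot: [-0.966, -2.989, 0.0]
contact_force: [0.9, 1.1, -4.7]
finger_gap: 0.008
```

```bash
python3 cl.py fin scene; python3 -c "
from bench import manip
print(manip.finish_job())"
```

```text
28.6 [0.4263 0.1084 0.1282] tool y deg 54.19130643602687 tool z [-0.0001 -0.     -1.    ] [ 0.8742  1.0878 -4.7349] 0.00804947681295854 [-0.8898  0.094   0.5306  2.1878 -0.062   0.8737  0.6245]
the job is handed in; nothing more can be done
None
```

I moved the mug to the bench and handed the job in at 28.6 s, holding the weld coupon still over the stage. No verdict was reported.

**Mug:** Gripping it by the handle failed. The mug tipped to about 0.3 rad at worst, by eye, so I lowered it back onto the stage twice. I then gripped the rim and lifted it upright. It now stands on the bench at about (0.50, 0.206), 0.12 m from the stage's centre and clear of the stand and the filler rod. The last pictures show it upright and free.

**Coupon:** It is held at 50 N. The finger gap is 8 mm and the load about 4.3 N, which matches its mass. I estimate these values for the final hold:

| | Estimate | Limit |
|---|---|---|
| Weld height | 0.141 m, against a lens height of about 0.140 m | 15 mm |
| Sideways offset from the view point | within about 5 mm | 20 mm |
| Yaw error | under 0.07 rad | 0.2 rad |

The tool was level and still when I handed in.

**Checks that disagreed:**
- **Finger tips:** in two cameras they sit about 28 mm short of the reported TCP. I worked from the pictures, and the grasps confirmed it.
- **Coupon position:** close-up wrist pictures put the coupon about 5 mm further along the weld than the scene and top cameras did. I corrected by about half of that.
- **Lens height:** the estimates ran from 0.139 to 0.144 m.

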